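Pin the crank spindle of a rolling mill

ROBOT

A 6-joint arm with a two-finger parallel gripper is mounted at the origin on the work surface. World frame = base frame: x ahead of the robot, y to its left, z up, the work surface at z = 0. Lengths are in m, angles in rad, forces in N, time in s.
With the tool pointing down it reaches from about 0.35 to 0.975 m from the base axis. Payload 4.9 kg.
Tool frame: the origin (TCP) lies midway between the tips of the shut fingers; the grasp point (between the pads) lies 19 mm behind it; z points along the fingers, y is the direction in which the jaws open and shut (so a half turn about z gives the same grasp; the last joint's range is limited). The gripper opens to 85 mm and grips with 20 to 120 N. Pads are 22 mm wide; open, the fingers measure 114 mm over their backs; the gripper's body (76 mm by 85 mm) begins 54 mm behind the grasp point. The pads swing forward as they close: fully open they stand 13 mm farther back than shut.
Start: joints at [1.088, 0.053, 1.613, -0, 1.476, -0.119], TCP at [0.222, 0.584, 0.231] pointing down, gripper open.
Joint ranges: [-3.01, 3.01], [-1.01, 2.22], [0.06, 2.58], [-1.02, 4.17], [0.09, 2.62], [-3.14, 3.14]. Speed limits (rad/s): [2.57, 2.57, 3.14, 3.14, 3.14, 3.14].

INTERFACE

Orientations are given as a unit quaternion [w, x, y, z].
In Python, from plant import state, grab_frame, camera_info, job_done, cut_out gives the robot as it stands.
- The arm moves only by the tool step_arm, never from a script. Its argument "moves" is a list of rows, each a list of 7 numbers: the shift along the tool's x, y, z in m, then the turn, a rotation vector about the tool's x, y, z in rad, then the finger opening in m, from 0 to 0.0854. A call has 1 to 8 rows; each row shifts and turns the commanded pose from where the row before left it, along the tool's axes as they then stand; what a row does not reach is not made up. A row lasts 1/10 s, in which the tool goes at most 50 mm and 8.59 degrees, less where a joint would pass 70% of its speed; a pose out of reach is approached as far as the arm can. A call is refused whole if a number of a shift passes 0.05 or a number of a turn 0.15, either way. A call with a gripper value outside its range is refused whole. The fingers move at their own pace and stop on an object; the grip force is fixed at half the most. Time passes only in rows, so rows that do not move let the fingers close. It gives the time, the measured TCP pose, the force and the opening at its end, in the units of the state.
- state(): the state, without advancing time (a new reading comes with each control period).
- grab_frame(name): name is "scene" or "side" or "wrist"; returns (picture, depth): 400x640x3 uint8, red, green, blue; 400x640 float32, m along the optical axis (not along the pixel's ray), 0 where there is no reading.
- camera_info(name): a dict with "intrinsics" (3x3 intrinsics, pixels), "world_from_camera" (4x4, takes a point from camera to world coordinates). Camera axes: x right, y down, z forward; pixel columns grow to the right and rows downward; lengths in m; the calibration is good to about 2 mm. A picture is of the moment at which its call begins: read the wrist's pose just before it. camera_info takes no time and is no camera call; for the wrist camera it gives the pose at the moment of the call.
- job_done(): hands the job in, once; it reports no verdict.
Trained networks look in the newest picture that a camera, given by its name, has taken for a name from the list of things; names that differ only in an ending like _2 or _b are one class to them, and where a whole thing is asked for, a point or a joint stands for the part that bears it (a point fixed in the world has none). Each returns a list of dicts, best first, with "conf" (0 to 1); they miss things now and then, are a little off and sometimes report something else, mostly with a low value. They report only what shows in the picture. A call takes as long as a camera call. They do not tell look-alikes from the thing itself.
- cut_out(camera, query): "mask" (400x640 bool, what is visible of it) and "point" ([column, row] in pixels, amid what is visible of it).
The state is a dict: "time": time; "joint_pos": joint angles; "joint_vel": joint speeds; "joint_efforts": joint torques, N m; "tool_pos": TCP position; "tool_rot": TCP orientation; "contact_force": force on the tool from outside, world axes, zero at the start; "ft_torque": the same for the moment, N m; "gripper_width": opening from 0.0 (shut) to 1.0 (fully open).
Only numpy, scipy, OpenCV 4.12 (cv2) and the standard library are available. Lean on these libraries where they do the work, as an engineer would, in place of code of your own. Each camera call takes 0.05 s, during which the arm holds its last target.

TASK

Take the red-headed linchpin out of the wooden block and push it down through the cross hole near the end of the mill's spindle, feeling gently for the hole and for the stop, until its head sits fully home on the spindle. Then swing its brass ring right over the free end of the spindle until it stops underneath, let go, and leave everything else on the bench as it is. Never lean hard on the spindle or the pin: a light hand is enough throughout.

Things in the scene. Friction and masses are not known exactly. Their poses are not given: they have to be found in the camera images.
- linchpin: Linchpin, 70-100 g. Origin on its axis in the head's flat underside (shoulder), z up the pin. Red head 16 x 16 x 30 mm. Grip its two y faces, fingertips at least 8 mm above the shoulder. x = front, the side the ring closes over: in the spindle it must point as the spindle's free end does. Starts upright in the block, shoulder on the block's top (46 mm), shank in an 11-12 mm square hole.
- pin_tip (a point): Point of the linchpin, on its axis 38 mm below the shoulder. Shank: square steel 9 x 9 mm from the shoulder to 28 mm below it, then a round taper from 9 mm to 5 mm at the point.
- ring (a joint): Angle (rad) of the brass ring about the pin's y axis: 0 flat to the pin's back (-x), 1.57 straight up, 3.14 flat to the front, 4.15 fully over (stop: bar under the spindle, by the pin's point). Starts 1.3 to 1.6. Stiff hinge, stays where left (0.02 N m). Rectangular hoop of 4 mm wire, legs 37 mm apart, far bar 46 mm from the hinge.
- ring_hinge (a point): Middle of the ring's hinge axis, 18 mm behind the pin's axis, 6 mm above the shoulder, on a red lug 14 mm wide that runs back from the head, 1 to 11 mm above the shoulder. Hinge rod 4 mm thick, 41 mm long in y.
- ring_tab (a point): End of the ring's thumb tab: brass plate 18 mm wide, 3 mm thick, standing 14 mm off the far bar square to the ring, on the trailing side of the closing swing. Push it from behind, up and over; with the ring to the front it stands up: press it down, then down and back towards the pin, past the spindle's end. Fully over it is 19 mm in front of the pin's axis and 26 mm below the shoulder.
- hole_in (a point): Where the spindle's cross hole would be if the spindle were pushed fully in, at its flat top, 110 mm above the table; fixed to the mill. x points along the spindle to its free end, z up. End-play: the spindle stands 3 to 20 mm further out, so the hole is anywhere 3 to 20 mm along +x from here; across (y) it is exactly here. Square upright through hole, about 11 mm, axis 12 mm from the spindle's end face.
- mill: Grey bench rolling mill, fixed; origin under its middle, same axes as hole_in, which is 183 mm out along x. Frame 150 x 150 mm, 172 mm tall (bolts 182), its side 77 mm from the origin in x. Its steel spindle: at the hole a bar 24 mm wide, 20 mm high; slides in its end-play against 6 N friction, so it yields when the pin's taper catches the hole's edge. A spring ball in the bore drags on the pin, a few N.
- crank (a point): Middle of the crank hub if the spindle were pushed fully in (this point is fixed to the mill, the hub moves with the spindle): 34 mm across, 36 to 56 mm inward of the cross hole. Its arm hangs down; a wooden grip 22 mm thick lies 34 mm above the table, under the spindle. Leave it.
- rack: Fixed wooden block 130 x 60 x 46 mm, long in x; origin: centre of its underside. Holds the linchpin 30 mm to -x of its middle and a plain pin 40 mm to +x.
- plain_pin: Plain pin with a black head and no ring, standing in the wooden block's other hole: leave it. Head 16 x 16 x 22 mm, origin at the shoulder.
- spray_can: Bystander, leave it: blue spray can, 60 mm across, 160 mm tall, standing.
- hammer: Bystander, leave it: hand hammer lying down.
- screwdriver: Bystander, leave it: orange-handled screwdriver lying down.
- mandrel: Bystander, leave it: steel tapered ring mandrel on a 52 mm foot, 160 mm tall, standing.
- cup: Bystander, leave it: white cup, 72 mm across, 85 mm tall.
- weight: Bystander, leave it: brass cylinder weight, 44 mm across, 30 mm tall.
Not all that is in view belongs to the job. What is shaped like the linchpin but white is not meant.

How it is judged:
By the outcome, as a careful person would: the job done as asked, in the order asked, and still so for the second after the job is handed in, with the robot touching nothing.
It also fails if it takes over 67 s, if anything falls off the work surface, if the arm or the gripper's body presses on something with over 40 N, if the wrist force passes 120 N, or if a joint passes its speed limit or range.

## Working session

There is one attempt and no reset: what is moved stays moved. The work goes in short steps, Python scripts to look and compute and a tool call to move; the robot and the scene stay as the last step left them, time stands still between calls to the robot, and variables do not carry over. Pictures are saved under pics/ and viewed, and the job is handed in when it is done.

Besides the shell and the picture viewer there is one more tool, called after "Emit:" as name([rows], argument=value, ...), one row to a line, values as JSON. step_arm: Moves the arm, as the interface text tells. Its arguments: {"type":"object","properties":{"moves":{"type":"array"}},"required":["moves"]}

```bash
ls; mkdir -p pics
cat > h.py <<'E'
import numpy as np,cv2
from plant import *
def save(n,img): cv2.imwrite('pics/'+n,img[:,:,::-1])
def pts(cam,depth,info=None,mask=None):
    i=info or camera_info(cam); K=np.array(i["intrinsics"]);T=np.array(i["world_from_camera"])
    v,u=np.nonzero((depth>0)&(mask if mask is not None else True))
    z=depth[v,u]; P=np.stack([(u-K[0,2])/K[0,0]*z,(v-K[1,2])/K[1,1]*z,z],1)
    return P@T[:3,:3].T+T[:3,3],u,v
E
python3 - <<'E'
from h import *
s=state();print(s)
for c in ["scene","side","wrist"]:
    p,d=grab_frame(c);save(c+'0.png',p);np.save(c+'0.npy',d);i=camera_info(c);print(c,i)
print(state()['time'])
E
```

```text
pics
{'time': 0.0, 'joint_pos': array([ 1.08801513e+00,  5.33824166e-02,  1.61430874e+00,  4.37263619e-05,
        1.47598860e+00, -1.18970530e-01]), 'joint_vel': array([-0.00097619, -0.00146914, -0.00099787, -0.00201763,  0.00213299,
        0.00186497]), 'joint_efforts': array([ 4.52939057e-04, -3.93703830e+01, -3.70167160e+01, -7.23154767e-05,
        7.23327161e-03,  5.11179792e-06]), 'tool_pos': array([0.22207752, 0.58354583, 0.23003836]), 'tool_rot': array([-3.30049351e-04,  1.80905757e-01,  9.83499882e-01, -9.90224543e-04]), 'contact_force': array([-0.10543635,  0.38773068, -0.63034879]), 'ft_torque': array([-0.06540069,  0.01689227, -0.06072414]), 'gripper_width': 1.0010937331896084}
scene {'intrinsics': array([[482.86191637,   0.        , 317.98600534],
       [  0.        , 482.86191637, 199.09978156],
       [  0.        ,   0.        ,   1.        ]]), 'world_from_camera': array([[-0.84806328,  0.44373364, -0.28963619,  0.89832431],
       [ 0.52982211,  0.71913331, -0.44959517,  0.46691392],
       [ 0.00878653, -0.53474081, -0.84497045,  1.07577874],
       [ 0.        
[... 233 characters left out ...]
mera': array([[-0.99771119, -0.05056773,  0.04489193,  0.49372687],
       [-0.06712035,  0.66010344, -0.74816997,  0.93945099],
       [ 0.00819994, -0.74947071, -0.66198671,  0.95966748],
       [ 0.        ,  0.        ,  0.        ,  1.        ]])}
wrist {'intrinsics': array([[296.7848624 ,   0.        , 324.76476588],
       [  0.        , 296.7848624 , 201.54491813],
       [  0.        ,   0.        ,   1.        ]]), 'world_from_camera': array([[ 0.35610345,  0.89571887,  0.2662293 ,  0.15344114],
       [ 0.93444594, -0.34102281, -0.10253888,  0.60832487],
       [-0.00105575,  0.28529134, -0.95844026,  0.37206634],
       [ 0.        ,  0.        ,  0.        ,  1.        ]])}
0.15
```

View pics/scene0.png

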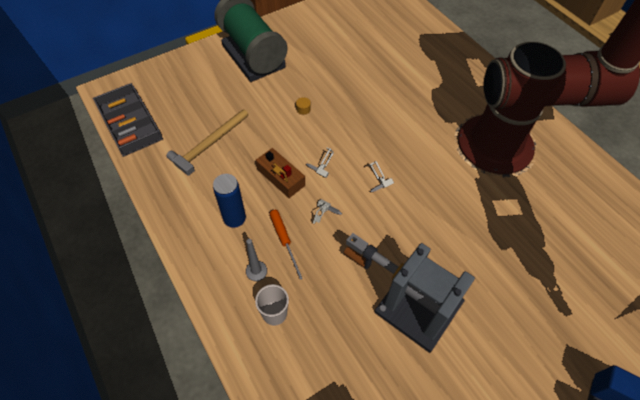

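View pics/side0.png

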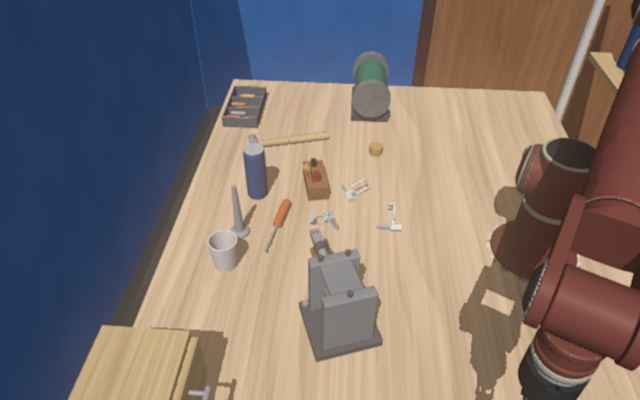

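View pics/wrist0.png

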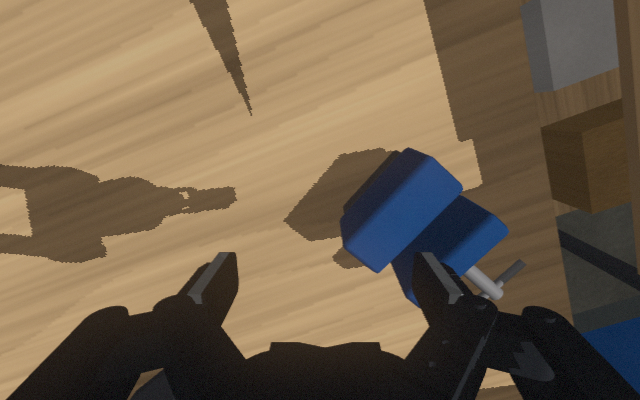

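The scene view shows the block at (280,172) with a red head at (287,170), the mill at (425,295) with its spindle toward the upper left at (355,245), and white look-alikes near (322,165), (380,178) and (323,212). Next I'll measure.

Run:
```python
from h import *
p,d=grab_frame("scene")
q,e=grab_frame("side")
out={}
for c,n in (("scene",p),("side",q)):
    dd=d if c=="scene" else e
    for name in ["rack","linchpin","mill","plain_pin","ring","hole_in"]:
        for r in cut_out(c,name)[:3]:
            m=np.array(r["mask"]); P,u,v=pts(c,dd,mask=m)
            print(c,name,round(r["conf"],2),r["point"],m.sum(),P.min(0).round(3),P.max(0).round(3),np.median(P,0).round(3))
np.save('scene1.npy',d);np.save('side1.npy',e)
a=cv2.resize(p[130:230,240:400],None,fx=5,fy=5,interpolation=cv2.INTER_CUBIC);save('c1.png',a)
a=cv2.resize(p[210:350,320:480],None,fx=4,fy=4,interpolation=cv2.INTER_CUBIC);save('c2.png',a)
a=cv2.resize(q[140:300,260:420],None,fx=3.7,fy=3.7,interpolation=cv2.INTER_CUBIC);save('c3.png',a)
print(state()['time'])
```

```text
scene rack 0.66 [278.6, 174.9] 1142 [ 0.538 -0.313 -0.005] [ 0.623 -0.147  0.1  ] [ 0.591 -0.2    0.043]
scene linchpin 0.78 [324.4, 211.1] 239 [ 0.508 -0.095 -0.005] [ 0.586 -0.031  0.055] [ 0.539 -0.058  0.017]
scene linchpin 0.7 [380.2, 178.9] 262 [ 0.326 -0.123 -0.005] [ 0.404 -0.038  0.057] [ 0.36  -0.054  0.015]
scene linchpin 0.52 [285.4, 171.9] 154 [ 0.567 -0.209  0.044] [ 0.612 -0.163  0.103] [ 0.588 -0.183  0.073]
scene mill 0.7 [419.1, 290.7] 6433 [ 0.362  0.044 -0.008] [0.585 0.362 0.185] [0.52  0.267 0.108]
scene plain_pin 0.4 [283.1, 172.8] 154 [ 0.567 -0.209  0.044] [ 0.61  -0.163  0.103] [ 0.588 -0.182  0.073]
scene plain_pin 0.4 [282.7, 235.7] 475 [ 0.643 -0.129 -0.006] [0.689 0.069 0.029] [ 0.667 -0.06   0.02 ]
scene ring 0.65 [278.8, 171.0] 41 [ 0.59  -0.203  0.054] [ 0.61  -0.167  0.101] [ 0.603 -0.183  0.097]
scene ring 0.58 [319.7, 218.4] 67 [ 0.537 -0.065  0.005] [ 0.585 -0.032  0.055] [ 0.573 -0.043  0.042]
scene ring 0.39 [326.3, 153.0] 67 [ 0.415 -0.233 -0.005] [ 0.476 -0.177  0.056] [ 0.444 -0.194  0.032]
scene hole_in 0.56 [418.2, 296.3] 6436 [ 0.362  0.03
[... 809 characters left out ...]
248.1] 1039 [ 0.743  0.067 -0.001] [0.814 0.14  0.089] [0.778 0.116 0.058]
side plain_pin 0.36 [314.2, 163.6] 45 [ 0.579 -0.267  0.047] [ 0.594 -0.244  0.068] [ 0.587 -0.251  0.063]
side ring 0.57 [306.0, 165.9] 13 [ 0.598 -0.192  0.093] [ 0.608 -0.173  0.101] [ 0.602 -0.181  0.097]
side ring 0.55 [312.4, 215.4] 40 [ 0.536 -0.073 -0.004] [ 0.582 -0.033  0.048] [ 0.574 -0.039  0.037]
side ring 0.46 [380.5, 145.5] 182 [ 0.378 -0.424  0.001] [ 0.421 -0.372  0.035] [ 0.399 -0.387  0.025]
side hole_in 0.73 [335.7, 304.8] 6920 [ 0.396  0.039 -0.002] [0.58  0.363 0.185] [0.497 0.311 0.112]
side hole_in 0.38 [286.8, 139.3] 591 [ 0.555 -0.464 -0.003] [ 0.812 -0.199  0.159] [ 0.676 -0.424  0.021]
0.85
```

View pics/c1.png

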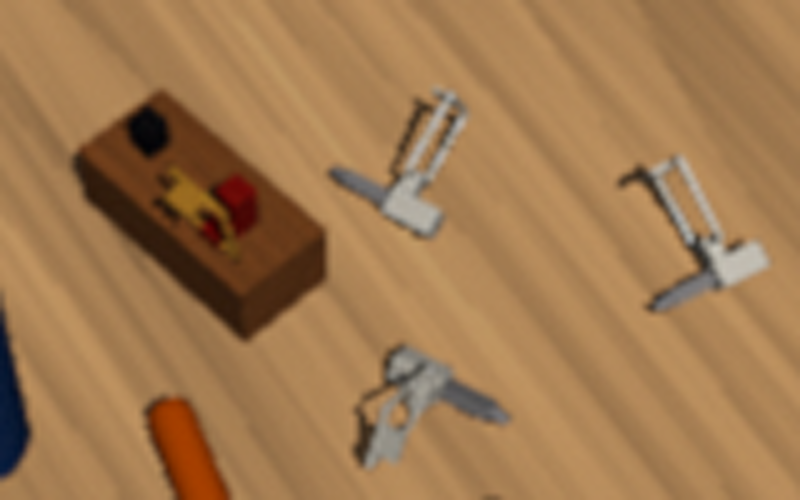

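View pics/c2.png

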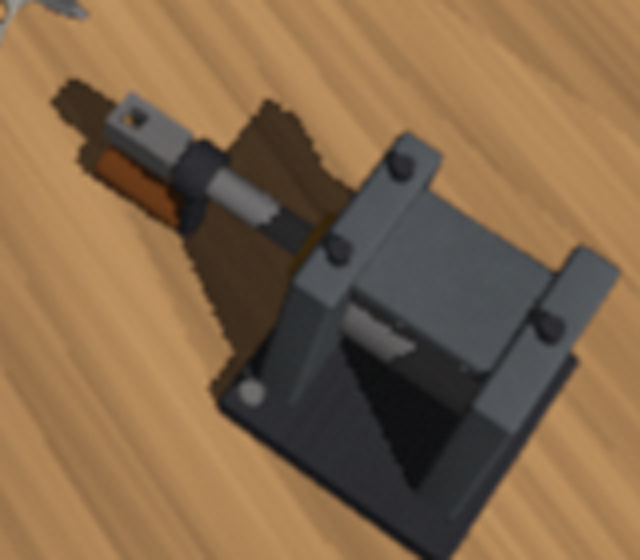

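View pics/c3.png

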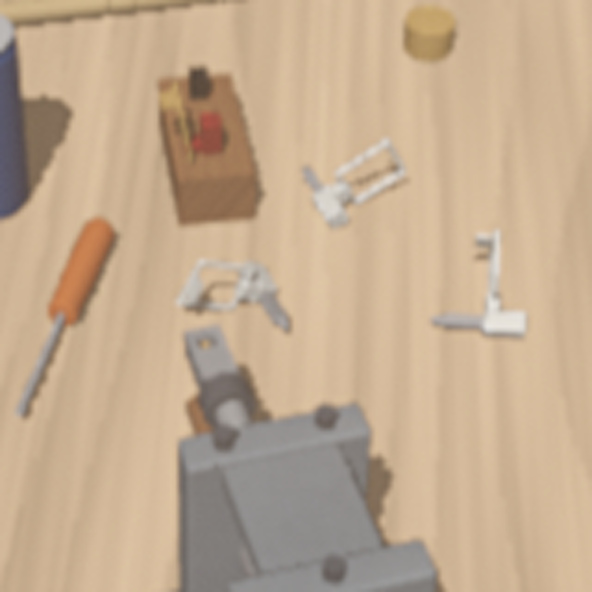

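c1 shows the red head with its brass ring on the +x world side (the block's left edge in the crop). c2 and c3 show the spindle pointing toward −y, with the hole near its end. I'll fit the poses from depth next.

```bash
cat >> h.py <<'E'
def rect(P2):
    r=cv2.minAreaRect((P2*1000).astype(np.float32)); return np.array(r[0]).round(1),np.array(r[1]).round(1),round(r[2],1)
E
python3 - <<'E'
from h import *
for c in ("scene","side"):
    p=cv2.imread(f'pics/{c}0.png')[:,:,::-1].astype(int); d=np.load(f'{c}0.npy')
    P,u,v=pts(c,d); C=p[v,u]
    near=(abs(P[:,0]-.585)<.07)&(abs(P[:,1]+.21)<.1)
    red=near&(C[:,0]>90)&(C[:,1]<40)&(C[:,2]<40)&(P[:,2]>.05)
    print(c,'red',red.sum(),P[red].min(0).round(3),P[red].max(0).round(3)); top=red&(P[:,2]>.070)
    print(' headtop',rect(P[top][:,:2]),P[top].mean(0).round(4),np.percentile(P[top][:,2],90))
    br=near&(C[:,0]>140)&(C[:,1]>90)&(C[:,2]<80)&(P[:,2]>.06); print(' brass',br.sum(),rect(P[br][:,:2]),P[br].mean(0).round(3),P[br][:,2].min(),P[br][:,2].max())
    rk=near&(abs(P[:,2]-.046)<.006); print(' racktop',rect(P[rk][:,:2]))
    sp=(abs(P[:,0]-.55)<.06)&(P[:,1]<.19)&(P[:,1]>0)&(abs(P[:,2]-.110)<.006)
    print(' spindletop',sp.sum(),rect(P[sp][:,:2]))
    fr=(abs(P[:,0]-.5)<.15)&(P[:,1]>.1)&(P[:,1]<.45)&(abs(P[:,2]-.172)<.005)
    print(' frametop',rect(P[fr][:,:2]))
E
```

```text
scene red 27 [ 0.566 -0.198  0.061] [ 0.592 -0.182  0.08 ]
 headtop (array([ 573.4, -189.7]), array([14.8, 15.5]), 4.6) [ 0.5725 -0.1889  0.0744] 0.07591162601219015
 brass 28 (array([ 601.4, -179.2]), array([12.4, 21.9]), 11.9) [ 0.602 -0.182  0.097] 0.0934400518493963 0.10054301706988622
 racktop (array([ 580.6, -218.5]), array([ 62.9, 133.8]), 12.0)
 spindletop 477 (array([538.8, 135.2]), array([ 33.1, 131.8]), 23.5)
 frametop (array([491.2, 267.8]), array([110. , 129.6]), 20.0)Traceback (most recent call last):
  File "<stdin>", line 7, in <module>
    return umr_minimum(a, axis, None, out, keepdims, initial, where)
ValueError: zero-size array to reduction operation minimum which has no identity
```

```bash
cat >> h.py <<'E'
from scipy.spatial.transform import Rotation as R
def tool():
    s=state(); q=s['tool_rot']; return s['tool_pos'],R.from_quat([q[1],q[2],q[3],q[0]])
def pix(c,d,u,v,z=None):
    i=camera_info(c);K=np.array(i["intrinsics"]);T=np.array(i["world_from_camera"])
    ray=T[:3,:3]@np.array([(u-K[0,2])/K[0,0],(v-K[1,2])/K[1,1],1.]);
    t=(z-T[2,3])/ray[2] if z is not None else d[int(round(v)),int(round(u))]
    return T[:3,3]+t*ray
def rdown(yaw): # tool y axis at angle yaw (deg), z down
    y=np.array([np.cos(np.radians(yaw)),np.sin(np.radians(yaw)),0]);z=np.array([0,0,-1.]);x=np.cross(y,z)
    return R.from_matrix(np.stack([x,y,z],1))
def plan(p,yaw):
    p0,r0=tool(); rd=rdown(yaw)
    print('shift(tool)',r0.inv().apply(np.array(p)-p0).round(4),'rotvec(tool)',(r0.inv()*rd).as_rotvec().round(4),'now',p0.round(4),'f',state()['contact_force'].round(2))
E
python3 - <<'E'
from h import *
print(pix('scene',None,353.2,239.5,.110), pix('side',None,260+205/3.7,140+343/3.7,.110))
p0,r0=tool(); print(p0,r0.as_matrix().round(3))
T=np.array(camera_info('wrist')['world_from_camera']);M=r0.as_matrix()
print('cam in tool',(M.T@(T[:3,3]-p0)).round(4),(M.T@T[:3,:3]).round(4))
plan([.552,.06,.26],22)
E
```

```text
[0.55684481 0.0858604  0.11      ] [0.55551797 0.08964198 0.11      ]
[0.22240054 0.5840735  0.23132487] [[-0.935  0.356  0.   ]
 [ 0.356  0.935  0.   ]
 [-0.     0.    -1.   ]]
cam in tool [ 0.073  -0.0016 -0.1417] [[-3.000e-04 -9.584e-01 -2.855e-01]
 [ 1.000e+00 -4.000e-04  5.000e-04]
 [-6.000e-04 -2.855e-01  9.584e-01]]
shift(tool) [-0.4945 -0.3725 -0.0287] rotvec(tool) [ 0.    -0.     0.823] now [0.2224 0.5841 0.2313] f [-0.29  0.09 -0.36]
```

Emit:
step_arm([
  [0,0,-0.008,0,0,0.103,0.0854],
  [0,0,-0.008,0,0,0.103,0.0854],
  [0,0,-0.008,0,0,0.103,0.0854],
  [0,0,-0.008,0,0,0.103,0.0854],
  [0,0,-0.008,0,0,0.103,0.0854],
  [0,0,-0.008,0,0,0.103,0.0854],
  [0,0,-0.008,0,0,0.103,0.0854],
  [0,0,-0.008,0,0,0.102,0.0854],
])

```text
time: 1.65
tool_pos: [0.2224, 0.5841, 0.2956]
tool_rot: [0.0, 0.561, 0.828, 0.0]
contact_force: [-0.0, 0.1, -0.4]
gripper_width: 1.001
```

Run:
```python
from h import *
plan([.556,.088,.29],22)
```

```text
shift(tool) [-0.5844  0.126   0.0056] rotvec(tool) [ 0.      0.     -0.0042] now [0.2224 0.5841 0.2956] f [-0.03  0.07 -0.38]
```

Emit:
step_arm([
  [-0.037,0.008,0,0,0,0,0.0854],
  [-0.037,0.008,0,0,0,0,0.0854],
  [-0.037,0.008,0,0,0,0,0.0854],
  [-0.037,0.008,0,0,0,0,0.0854],
  [-0.037,0.008,0,0,0,0,0.0854],
  [-0.037,0.008,0,0,0,0,0.0854],
  [-0.037,0.008,0,0,0,0,0.0854],
  [-0.037,0.008,0,0,0,0,0.0854],
])

```text
time: 2.45
tool_pos: [0.3932, 0.3323, 0.2955]
tool_rot: [0.0, 0.559, 0.829, 0.0]
contact_force: [-0.1, -0.2, 0.0]
gripper_width: 1.001
```

Emit:
step_arm([
  [-0.037,0.008,0,0,0,0,0.0854],
  [-0.037,0.008,0,0,0,0,0.0854],
  [-0.037,0.008,0,0,0,0,0.0854],
  [-0.037,0.008,0,0,0,0,0.0854],
  [-0.037,0.008,0,0,0,0,0.0854],
  [-0.037,0.008,0,0,0,0,0.0854],
  [-0.037,0.008,0.03,0,0,0,0.0854],
  [-0.033,0.006,0.05,0,0,0,0.0854],
])

```text
time: 3.25
tool_pos: [0.5595, 0.089, 0.2266]
tool_rot: [0.003, 0.56, 0.829, 0.002]
contact_force: [0.3, 0.3, -0.4]
gripper_width: 1.002
```

Run:
```python
from h import *
print(tool()[0],state()['time'],state()['joint_vel'].round(3))
i=camera_info('wrist');p,d=grab_frame('wrist');save('w1.png',p);np.save('w1.npy',d);np.save('w1T.npy',i['world_from_camera'])
```

```text
[0.55954484 0.08898411 0.22659034] 3.25 [-0.424  0.504  0.301  0.009 -0.736 -0.425]
```

View pics/w1.png

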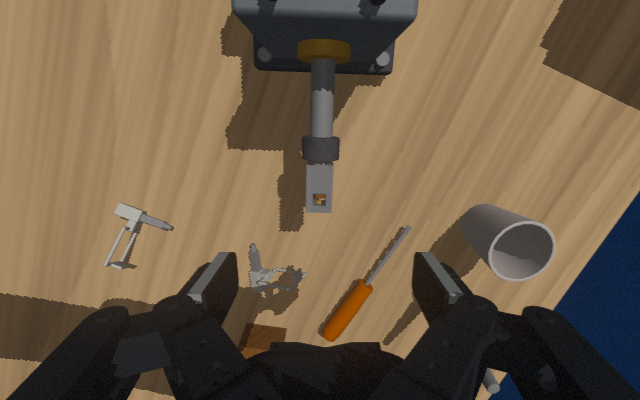

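The wrist view shows the spindle with its square hole at (320,199), the end face at row 212 and the hub at (320,150). The axis is nearly vertical in the image, so the yaw is about right. I'll lower and settle for a sharper measurement.

Emit:
step_arm([
  [0,0,0.04,0,0,0,0.0854],
  [0,0,0,0,0,0,0.0854],
  [0,0,0,0,0,0,0.0854],
])

```text
time: 3.6
tool_pos: [0.5559, 0.091, 0.1835]
tool_rot: [-0.001, 0.559, 0.829, -0.001]
contact_force: [0.4, -0.2, 0.7]
gripper_width: 1.002
```

Run:
```python
from h import *
print(tool()[0],state()['time'],state()['joint_vel'].round(3))
i=camera_info('wrist');p,d=grab_frame('wrist');save('w2.png',p);np.save('w2.npy',d);np.save('w2T.npy',i['world_from_camera'])
save('w2c.png',cv2.resize(p[90:240,250:390],None,fx=4,fy=4,interpolation=cv2.INTER_CUBIC))
P,u,v=pts('wrist',d,i)
sp=(abs(P[:,0]-.55)<.08)&(P[:,1]<.14)&(P[:,1]>0)&(abs(P[:,2]-.110)<.004)
m=np.zeros(d.shape,np.uint8);m[v[sp],u[sp]]=255
n,l,st,ce=cv2.connectedComponentsWithStats(m);print(st,ce)
k=1+np.argmax(st[1:,4]);mm=l==k
Q,_,_=pts('wrist',d,i,mm);print(rect(Q[:,:2]),Q.mean(0),np.median(Q[:,2]))
hole=Q
```

```text
[0.55590161 0.09101188 0.18351292] 3.6 [ 0.007 -0.029 -0.05  -0.002 -0.006  0.002]
[[     0      0    640    400 253674]
 [   304    137     42     98   2302]
 [   333    150      1      2      2]
 [   333    153      1      1      1]
 [   317    155      1      1      1]
 [   330    155      2      2      2]
 [   333    156      1      1      1]
 [   317    159      1      1      1]
 [   315    161      1      1      1]
 [   334    161      1      1      1]
 [   332    164      3      2      3]
 [   316    166      1      1      1]
 [   313    168      4      4      4]
 [   318    168      1      1      1]
 [   326    169      1      1      1]
 [   332    171      2      1      2]
 [   317    173      1      1      1]
 [   331    173      1      1      1]] [[319.46836885 199.59093561]
 [322.92571677 189.85664639]
 [333.         150.5       ]
 [333.         153.        ]
 [317.         155.        ]
 [330.5        155.5       ]
 [333.         156.        ]
 [317.         159.        ]
 [315.         161.        ]
 [334.         161.        ]
 [333.         164.33333333]
 [316.         166.        ]
 [314.5        169.5       ]
 [318.         168.        ]
 [326.         169.        ]
 [332.5        171.        ]
 [317.         173.        ]
 [331.         173.        ]]
(array([547.3, 106.9]), array([30.3, 74.9]), 21.0) [0.54720754 0.10492024 0.10940023] 0.10916531555277677
```

View pics/w2c.png

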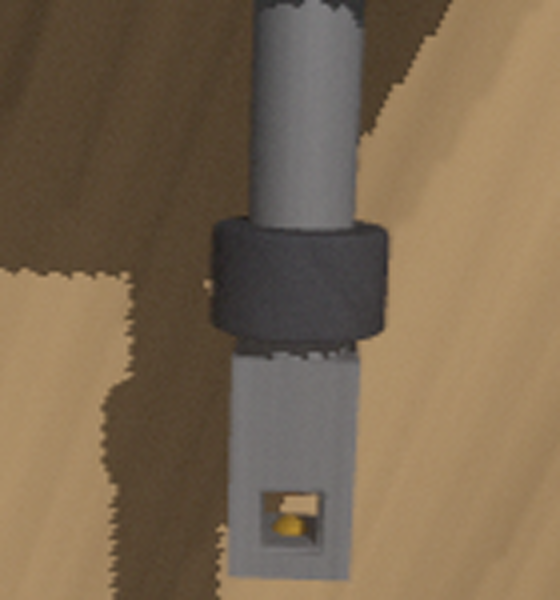

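```bash
cat >> h.py <<'E'
def pixT(T,u,v,z):
    K=np.array(camera_info('wrist')["intrinsics"]);ray=T[:3,:3]@np.array([(u-K[0,2])/K[0,0],(v-K[1,2])/K[1,1],1.])
    return T[:3,3]+(z-T[2,3])/ray[2]*ray
E
python3 - <<'E'
from h import *
T=np.load('w2T.npy')
f=lambda x,y:pixT(T,(x+.5)/4-.5+250,(y+.5)/4-.5+90,.110)
pt={k:f(*v) for k,v in dict(lb=(229,577),lt=(233,355),rb=(350,579),rt=(358,355),h1=(262,547),h2=(323,547),h3=(262,491),h4=(323,491)).items()}
for k in pt:print(k,pt[k].round(4))
d=lambda a,b:np.linalg.norm(pt[a]-pt[b]).round(4)
ang=lambda a,b:np.degrees(np.arctan2(*(pt[b]-pt[a])[[1,0]])).round(2)
print('width',d('lb','rb'),d('lt','rt'),'hole',d('h1','h2'),d('h1','h3'))
print('angles',ang('lt','lb'),ang('rt','rb'),ang('lb','rb'))
h=(pt['h1']+pt['h2']+pt['h3']+pt['h4'])/4;e=(pt['lb']+pt['rb'])/2;print('hole',h.round(4),'end',e.round(4),np.linalg.norm(h-e))
# direction and lateral centreline
s=((pt['lb']-pt['lt'])+(pt['rb']-pt['rt']));s/=np.linalg.norm(s);n=np.array([-s[1],s[0],0])
print('dir',np.degrees(np.arctan2(s[1],s[0])),'lat hole',n@h,'lat body',[n@(pt[a]+pt[b])/2 for a,b in (('lb','rb'),('lt','rt'))])
E
```

```text
lb [0.5486 0.068  0.11  ]
lt [0.5334 0.1095 0.11  ]
rb [0.5706 0.0764 0.11  ]
rt [0.5548 0.1182 0.11  ]
h1 [0.5522 0.0762 0.11  ]
h2 [0.5632 0.0807 0.11  ]
h3 [0.548  0.0869 0.11  ]
h4 [0.5589 0.0913 0.11  ]
width 0.0237 0.0231 hole 0.0118 0.0115
angles -69.95 -69.22 21.01
hole [0.5556 0.0838 0.11  ] end [0.5596 0.0722 0.11  ] 0.012224369286305851
dir -69.58368967287166 lat hole 0.5499020565998749 lat body [np.float64(0.5496306642759788), np.float64(0.5496306642759788)]
```

Emit:
step_arm([
  [0,0,-0.04,0,0,0.12,0.0854],
  [0,0,-0.02,0,0,0.12,0.0854],
  [0,0,0,0,0,0.12,0.0854],
  [0,0,0,0,0,0.12,0.0854],
  [0,0,0,0,0,0.12,0.0854],
  [0,0,0,0,0,0.12,0.0854],
  [0,0,0,0,0,0.12,0.0854],
  [0,0,0,0,0,0.12,0.0854],
])

```text
time: 4.45
tool_pos: [0.5575, 0.0915, 0.2474]
tool_rot: [0.001, 0.88, 0.475, 0.002]
contact_force: [-0.0, -0.4, 0.6]
gripper_width: 0.997
```

Emit:
step_arm([
  [0,0,0,0,0,0.12,0.0854],
  [0,0,0,0,0,0.12,0.0854],
  [0,0,0,0,0,0.12,0.0854],
  [0,0,0,0,0,0.12,0.0854],
  [0,0,0,0,0,0.12,0.0854],
  [0,0,0,0,0,0.12,0.0854],
  [0,0,0,0,0,0.06,0.0854],
  [0,0,0,0,0,0,0.0854],
])

```text
time: 5.25
tool_pos: [0.5574, 0.0914, 0.247]
tool_rot: [0.0, 0.994, 0.108, 0.002]
contact_force: [-0.1, 0.1, 0.7]
gripper_width: 1.005
```

Run:
```python
from h import *
plan([.574,-.189,.17],-78)
```

```text
shift(tool) [-0.0442  0.2774  0.0771] rotvec(tool) [ 0.0009 -0.0047  0.0064] now [0.5574 0.0914 0.247 ] f [-0.08  0.14  0.72]
```

Emit:
step_arm([
  [-0.006,0.04,0,0,0,0,0.0854],
  [-0.006,0.04,0,0,0,0,0.0854],
  [-0.006,0.04,0,0,0,0,0.0854],
  [-0.006,0.04,0,0,0,0,0.0854],
  [-0.007,0.04,0,0,0,0,0.0854],
  [-0.007,0.04,0.03,0,0,0,0.0854],
  [-0.006,0.037,0.047,0,-0.004,0.006,0.0854],
  [0,0,0,0,0,0,0.0854],
])

```text
time: 6.05
tool_pos: [0.5696, -0.1845, 0.1703]
tool_rot: [-0.001, 0.995, 0.103, -0.006]
contact_force: [-0.6, 1.1, -1.0]
gripper_width: 1.0
```

Emit:
step_arm([
  [0,0,0,0,0,0,0.0854],
  [0,0,0,0,0,0,0.0854],
])

```text
time: 6.25
tool_pos: [0.5735, -0.182, 0.1777]
tool_rot: [0.001, 0.994, 0.105, -0.0]
contact_force: [-0.0, 0.8, 0.4]
gripper_width: 1.001
```

Run:
```python
from h import *
plan([.574,-.189,.17],-78); print(state()['time'],state()['joint_vel'].round(3))
i=camera_info('wrist');p,d=grab_frame('wrist');save('w3.png',p);np.save('w3.npy',d);np.save('w3T.npy',i['world_from_camera'])
save('w3c.png',cv2.resize(p[100:250,220:420],None,fx=4,fy=4,interpolation=cv2.INTER_CUBIC))
```

```text
shift(tool) [-0.001   0.0069  0.0077] rotvec(tool) [0.0022 0.0006 0.001 ] now [ 0.5735 -0.182   0.1777] f [-0.03  0.79  0.41]
6.25 [ 0.009 -0.012 -0.004 -0.002 -0.003  0.002]
```

View pics/w3.png

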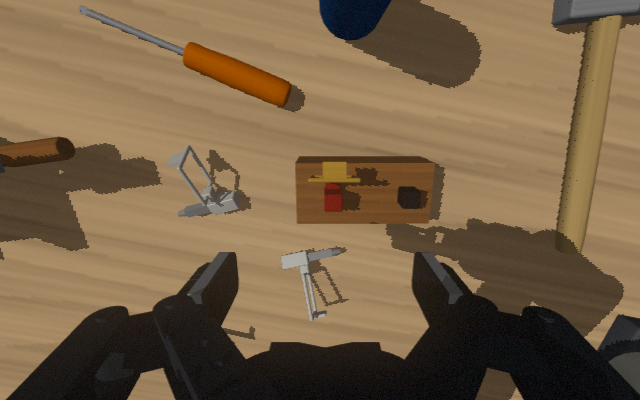

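View pics/w3c.png

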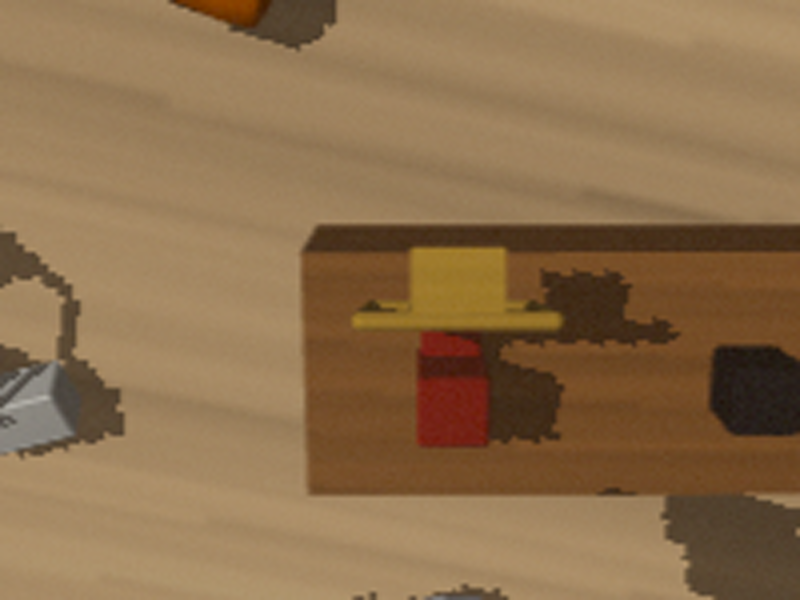

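Run:
```python
from h import *
T=np.load('w3T.npy')
f=lambda x,y,z:pixT(T,(x+.5)/4-.5+220,(y+.5)/4-.5+100,z)
a,b,c,d=[f(*q,.076) for q in ((418,377),(487,377),(418,446),(489,446))]
ang=lambda p,q:np.degrees(np.arctan2(q[1]-p[1],q[0]-p[0]))
print((a+b+c+d)/4,np.linalg.norm(a-b),np.linalg.norm(a-c),ang(a,b),ang(c,d),ang(c,a))
l,r=f(353,320,.098),f(562,322,.098);print('bar',l,r,np.linalg.norm(l-r),ang(l,r),(l+r)/2)
l,r=f(305,490,.046),f(790,492,.046);print('rack edge',ang(l,r)); 
h=(a+b+c+d)/4
dd=np.load('w3.npy')
for x,y in((453,411),(460,280),(457,321)): u,v=(x+.5)/4-.5+220,(y+.5)/4-.5+100;print(dd[int(round(v)),int(round(u))],f(x,y,.076)[2])
m=np.zeros(dd.shape,bool);m[196:210,326:341]=1
P,u,v=pts('wrist',dd,dict(intrinsics=camera_info('wrist')['intrinsics'],world_from_camera=T),m);print(np.median(P[:,2]))
m[:]=0;m[164:174,325:345]=1
P,u,v=pts('wrist',dd,dict(intrinsics=camera_info('wrist')['intrinsics'],world_from_camera=T),m);print('tab',np.median(P,0))
plan([h[0],h[1],.12],-78)
```

```text
[ 0.57333006 -0.19047233  0.076     ] 0.014651132372772397 0.015434908784014847 -77.98550000939723 -77.99174538817886 12.005826231148015
bar [ 0.59354845 -0.16586224  0.098     ] [ 0.60145929 -0.20488613  0.098     ] 0.03981765228920489 -78.54041943892236 [ 0.59750387 -0.18537418  0.098     ]
rack edge -78.247660020935
0.2560849 0.07600000000000001
0.22532018 0.07600000000000001
0.22495538 0.07600000000000001
0.07510036754504702
tab [ 0.60583506 -0.1838403   0.09666295]
shift(tool) [-0.0021  0.0082  0.058 ] rotvec(tool) [0.0025 0.0002 0.0013] now [ 0.5737 -0.1819  0.178 ] f [-0.06 -0.    0.88]
```

The crop shows the head's top face centred at (453,411), the ring standing behind it with its bar at row 321, and the yaw at −78°. I'll narrow the fingers to miss the plain pin and go down.

Emit:
step_arm([
  [-0.002,0.008,0,0.002,0,0.001,0.046],
  [0,0,0.02,0,0,0,0.046],
  [0,0,0.03,0,0,0,0.046],
  [0,0,0.03,0,0,0,0.046],
  [0,0,0,0,0,0,0.046],
  [0,0,0,0,0,0,0.046],
])

```text
time: 6.9
tool_pos: [0.5719, -0.1905, 0.0959]
tool_rot: [-0.001, 0.995, 0.104, -0.002]
contact_force: [0.7, 0.1, 0.2]
gripper_width: 0.54
```

Run:
```python
from h import *
plan([.5733,-.1905,.055],-78); print(state()['joint_vel'].round(3))
i=camera_info('wrist');p,d=grab_frame('wrist');save('w4.png',p)
```

```text
shift(tool) [0.0016 0.0004 0.0408] rotvec(tool) [-0.0017  0.0037 -0.0009] now [ 0.5719 -0.1905  0.0959] f [0.68 0.08 0.25]
[-0.001 -0.025 -0.037  0.    -0.006  0.002]
```

View pics/w4.png

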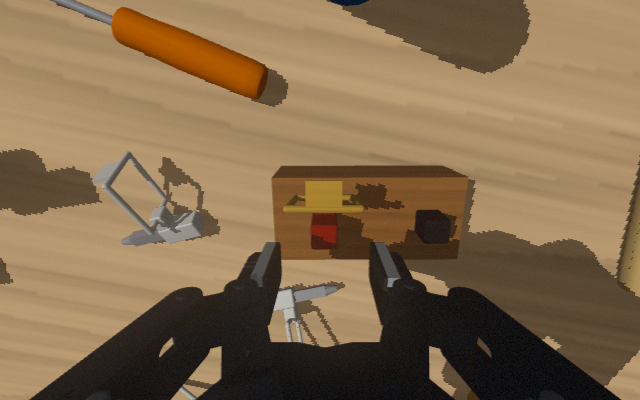

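The head at (324,230) is centred between the fingers (272 and 378), with the black pin clear to the right. I'll descend.

Emit:
step_arm([
  [0.001,0,0.015,0,0.003,0,0.046],
  [0,0,0.015,0,0,0,0.046],
  [0,0,0.01,0,0,0,0.046],
  [0,0,0,0,0,0,0.046],
  [0,0,0,0,0,0,0.046],
])

```text
time: 7.45
tool_pos: [0.572, -0.1901, 0.0543]
tool_rot: [-0.001, 0.995, 0.104, -0.001]
contact_force: [-0.7, -0.8, 0.5]
gripper_width: 0.536
```

Run:
```python
from h import *
plan([.5733,-.1905,.055],-78)
i=camera_info('wrist');p,d=grab_frame('wrist');save('w5.png',p)
```

```text
shift(tool) [ 0.0012  0.0006 -0.0007] rotvec(tool) [-0.0027  0.002  -0.0017] now [ 0.572  -0.1901  0.0543] f [-0.66 -0.76  0.48]
```

View pics/w5.png

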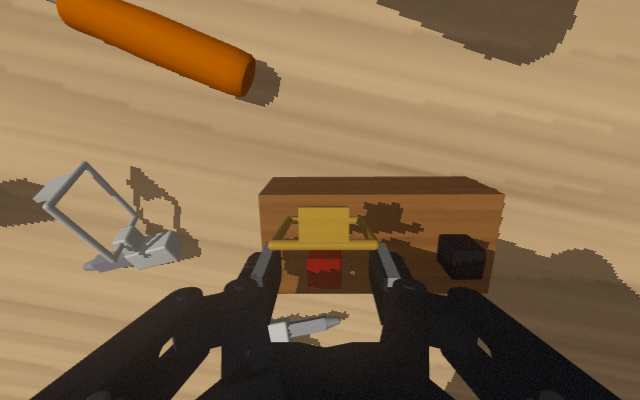

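Straddling the head with the ring clear behind; I'll close.

Emit:
step_arm([
  [0.001,0,0,0,0,0,0.03],
  [0,0,0,0,0,0,0.02],
  [0,0,0,0,0,0,0.014],
  [0,0,0,0,0,0,0.01],
  [0,0,0,0,0,0,0.008],
  [0,0,0,0,0,0,0.006],
])

```text
time: 8.1
tool_pos: [0.5738, -0.1903, 0.0558]
tool_rot: [-0.001, 0.995, 0.104, -0.0]
contact_force: [-0.8, 0.1, 4.7]
gripper_width: 0.171
```

Run:
```python
from h import *
plan([.5733,-.1905,.055],-78);print(state()['gripper_width']*85.4)
i=camera_info('wrist');p,d=grab_frame('wrist');save('w6.png',p)
```

```text
shift(tool) [-0.0006  0.0001  0.0008] rotvec(tool) [-0.0013  0.0001 -0.0016] now [ 0.5738 -0.1903  0.0558] f [-0.81  0.12  4.72]
14.643920516117142
```

View pics/w6.png

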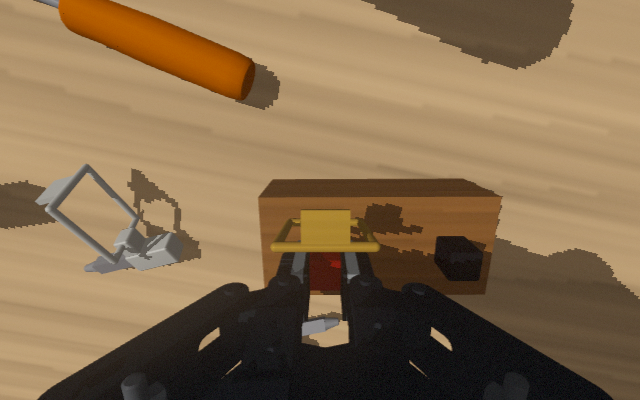

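Emit:
step_arm([
  [0,0,-0.008,0,0,0,0.006],
  [0,0,-0.012,0,0,0,0.006],
  [0,0,-0.02,0,0,0,0.006],
  [0,0,-0.03,0,0,0,0.006],
  [0,0,-0.03,0,0,0,0.006],
  [0,0,-0.04,0,0,0,0.006],
  [0,0,0,0,0,0,0.006],
  [0,0,0,0,0,0,0.006],
])

```text
time: 8.95
tool_pos: [0.574, -0.1906, 0.1968]
tool_rot: [-0.0, 0.995, 0.104, 0.001]
contact_force: [0.1, 0.5, -1.7]
gripper_width: 0.173
```

Run:
```python
from h import *
plan([.5556,.0838,.2],20.6);print(state()['gripper_width']*85.4)
p,d=grab_frame('wrist');save('w7.png',p);np.save('w7.npy',d)
p,d=grab_frame('side');save('s7.png',cv2.resize(p[80:230,230:430],None,fx=4,fy=4))
```

```text
shift(tool) [ 0.0386 -0.2723 -0.0031] rotvec(tool) [ 8.0000e-04 -1.0000e-03 -1.7226e+00] now [ 0.574  -0.1906  0.1968] f [ 0.06  0.45 -1.71]
14.79079907237331
```

View pics/w7.png

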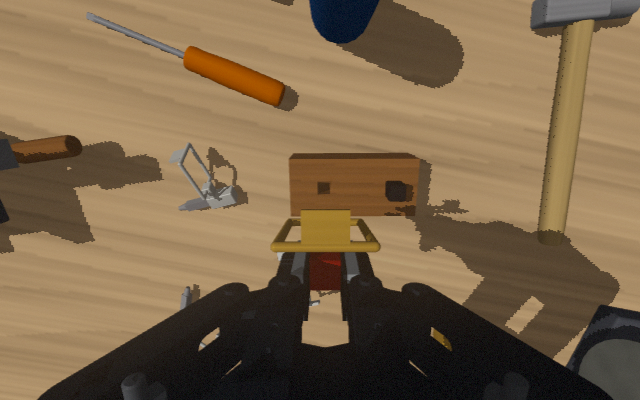

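View pics/s7.png

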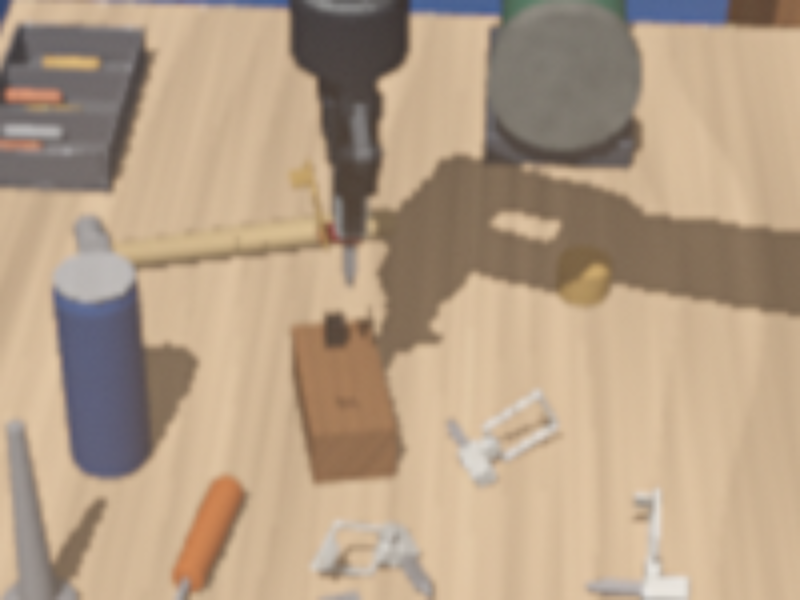

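The pin is out and hanging upright between the fingers, with the ring behind it at (325,235) and the block's hole empty at (323,187). I'll turn it to the spindle's heading.

Emit:
step_arm([
  [0,0,-0.01,0,0,-0.12,0.006],
  [0,0,-0.01,0,0,-0.12,0.006],
  [0,0,0,0,0,-0.12,0.006],
  [0,0,0,0,0,-0.12,0.006],
  [0,0,0,0,0,-0.12,0.006],
  [0,0,0,0,0,-0.12,0.006],
  [0,0,0,0,0,-0.12,0.006],
  [0,0,0,0,0,-0.12,0.006],
])

```text
time: 9.85
tool_pos: [0.5724, -0.1899, 0.2122]
tool_rot: [-0.003, 0.833, 0.553, -0.001]
contact_force: [0.3, 0.2, -1.7]
gripper_width: 0.175
```

Emit:
step_arm([
  [0,0,0,0,0,-0.12,0.006],
  [0,0,0,0,0,-0.12,0.006],
  [0,0,0,0,0,-0.12,0.006],
  [0,0,0,0,0,-0.12,0.006],
  [0,0,0,0,0,-0.12,0.006],
  [0,0,0,0,0,-0.12,0.006],
  [0,0,0,0,0,-0.04,0.006],
  [0,0,0,0,0,0,0.006],
])

```text
time: 10.65
tool_pos: [0.5725, -0.1899, 0.2125]
tool_rot: [-0.003, 0.57, 0.821, -0.0]
contact_force: [0.7, -0.2, -1.0]
gripper_width: 0.172
```

Run:
```python
from h import *
plan([.5556,.0838,.2],20.6);print(state()['gripper_width']*85.4)
```

```text
shift(tool) [0.2623 0.0798 0.0135] rotvec(tool) [-0.0037 -0.0051 -0.0027] now [ 0.5725 -0.1899  0.2125] f [ 0.69 -0.18 -1.  ]
14.688003183442829
```

Emit:
step_arm([
  [0.02,0.006,0,0,0,0,0.006],
  [0.04,0.012,0,0,0,0,0.006],
  [0.04,0.012,0,0,0,0,0.006],
  [0.04,0.012,0,0,0,0,0.006],
  [0.04,0.012,0,0,0,0,0.006],
  [0.04,0.012,0,0,0,0,0.006],
  [0.03,0.01,0,-0.004,-0.005,-0.003,0.006],
  [0.012,0.004,0.012,0,0,0,0.006],
])

```text
time: 11.45
tool_pos: [0.5571, 0.0856, 0.2039]
tool_rot: [0.003, 0.568, 0.823, 0.001]
contact_force: [-0.2, -0.9, -1.3]
gripper_width: 0.171
```

Emit:
step_arm([
  [0,0,0,0,0,0,0.006],
  [0,0,0,0,0,0,0.006],
  [0,0,0,0,0,0,0.006],
])

```text
time: 11.75
tool_pos: [0.5571, 0.0817, 0.2031]
tool_rot: [0.002, 0.57, 0.822, 0.0]
contact_force: [0.4, -0.1, -0.7]
gripper_width: 0.171
```

Run:
```python
from h import *
plan([.5556,.0838,.17],20.6);print(state()['gripper_width']*85.4)
i=camera_info('wrist');p,d=grab_frame('wrist');save('w8.png',p);np.save('w8.npy',d);np.save('w8T.npy',i['world_from_camera'])
save('w8c.png',cv2.resize(p[120:320,240:400],None,fx=4,fy=3,interpolation=cv2.INTER_CUBIC))
for c,b in(('scene',(200,260,300,380)),('side',(180,280,270,370))):
    p,d=grab_frame(c);save(c+'8.png',cv2.resize(p[b[0]-40:b[1],b[2]:b[3]],None,fx=5,fy=5,interpolation=cv2.INTER_CUBIC))
```

```text
shift(tool) [ 0.0026 -0.0007  0.033 ] rotvec(tool) [ 0.0025  0.0031 -0.0015] now [0.5571 0.0817 0.2031] f [ 0.35 -0.13 -0.69]
14.641958866877546
```

View pics/w8.png

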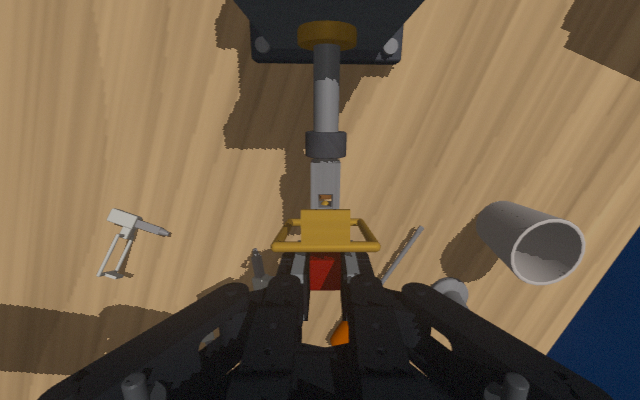

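View pics/scene8.png

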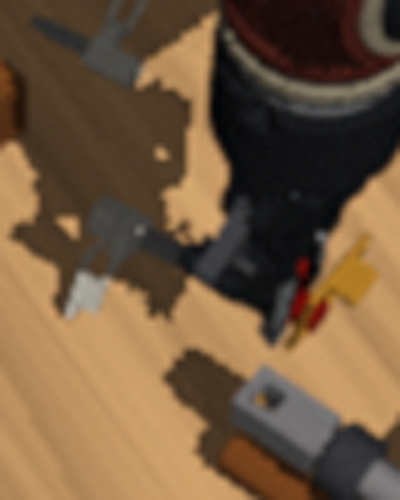

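View pics/side8.png

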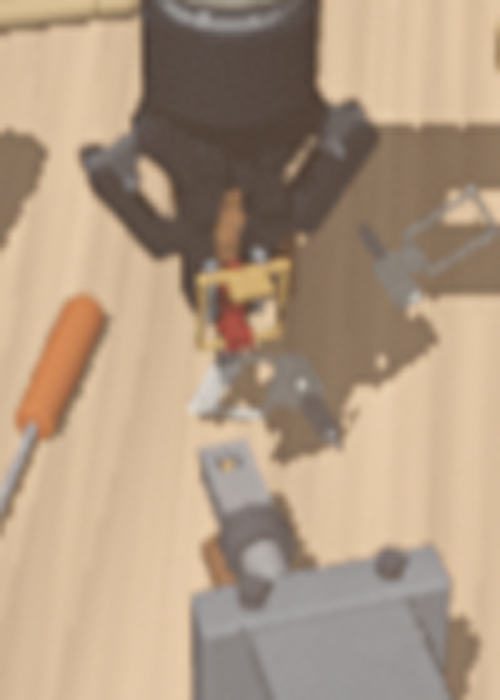

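Run:
```python
from h import *
p=cv2.imread('pics/w8.png')
cv2.imwrite('pics/w8d.png',cv2.resize(p[185:300,265:385],None,fx=6,fy=5,interpolation=cv2.INTER_CUBIC))
```

```text
(no output)
```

View pics/w8d.png

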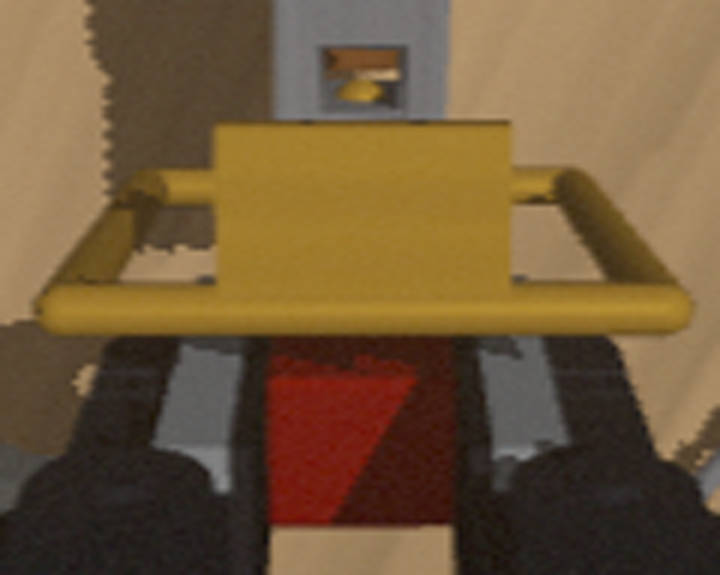

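The w8d crop puts the head centre at column 324.8 and the hole centre at 325.2, so they are aligned across to within about 0.4 mm. I'll shift 3 mm along x, then descend and feel.

Emit:
step_arm([
  [0.003,-0.0003,0.01,0.0025,0.003,-0.0015,0.006],
  [0,0,0.015,0,0,0,0.006],
  [0,0,0.01,0,0,0,0.006],
  [0,0,0,0,0,0,0.006],
  [0,0,0,0,0,0,0.006],
])

```text
time: 12.4
tool_pos: [0.5553, 0.0858, 0.1675]
tool_rot: [-0.0, 0.568, 0.823, -0.0]
contact_force: [-0.8, -0.3, -0.9]
gripper_width: 0.171
```

Run:
```python
from h import *
plan([.5558,.084,.118],20.6)
i=camera_info('wrist');p,d=grab_frame('wrist');save('w9.png',p[:, :])
for c,b in(('scene',(180,260,310,390)),('side',(190,280,270,360))):
    p,d=grab_frame(c);save(c+'9.png',cv2.resize(p[b[0]:b[1],b[2]:b[3]],None,fx=6,fy=6,interpolation=cv2.INTER_CUBIC))
```

```text
shift(tool) [-0.0019 -0.0001  0.0495] rotvec(tool) [-0.0007 -0.0006  0.0021] now [0.5553 0.0858 0.1675] f [-0.84 -0.35 -0.87]
```

View pics/scene9.png

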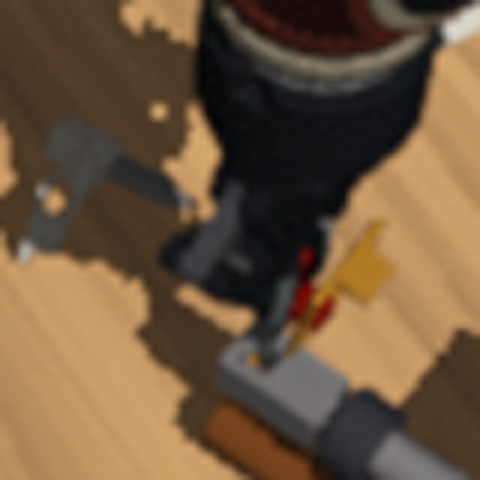

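View pics/side9.png

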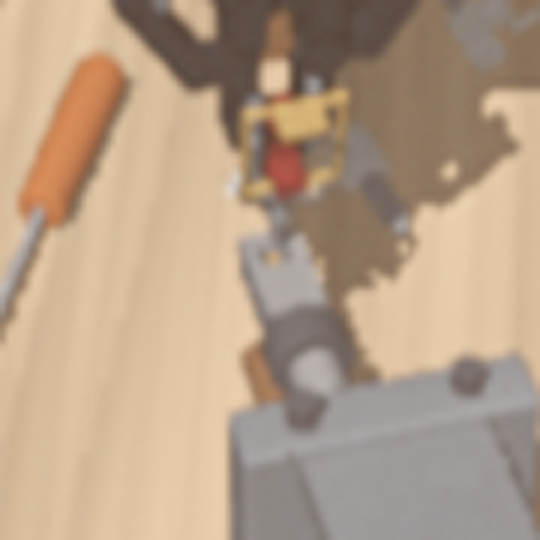

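Emit:
step_arm([
  [-0.0018,0,0,0,0,0.002,0.006],
  [0,0,0,0,0,0,0.006],
  [0,0,0.004,0,0,0,0.006],
  [0,0,0.003,0,0,0,0.006],
  [0,0,0,0,0,0,0.006],
  [0,0,0,0,0,0,0.006],
])

```text
time: 13.15
tool_pos: [0.5562, 0.0841, 0.1611]
tool_rot: [-0.0, 0.569, 0.822, 0.0]
contact_force: [0.2, -0.5, -0.6]
gripper_width: 0.175
```

Run:
```python
from h import *
plan([.5558,.084,.118],20.6)
```

```text
shift(tool) [ 0.0001 -0.0004  0.0431] rotvec(tool) [ 0.0002 -0.0003 -0.    ] now [0.5562 0.0841 0.1611] f [ 0.18 -0.47 -0.62]
```

Emit:
step_arm([
  [0,-0.0003,0.002,0,0,0,0.006],
  [0,0,0.002,0,0,0,0.006],
  [0,0,0.002,0,0,0,0.006],
  [0,0,0,0,0,0,0.006],
])

```text
time: 13.55
tool_pos: [0.5558, 0.084, 0.1549]
tool_rot: [-0.0, 0.569, 0.822, 0.0]
contact_force: [-0.1, 0.3, -0.9]
gripper_width: 0.173
```

Emit:
step_arm([
  [0,0,0.002,0,0,0,0.006],
  [0,0,0.002,0,0,0,0.006],
  [0,0,0,0,0,0,0.006],
])

```text
time: 13.85
tool_pos: [0.5558, 0.084, 0.151]
tool_rot: [-0.0, 0.569, 0.822, 0.0]
contact_force: [-0.2, -1.0, 0.3]
gripper_width: 0.172
```

Emit:
step_arm([
  [0,0,0.002,0,0,0,0.006],
  [0,0,0.002,0,0,0,0.006],
  [0,0,0,0,0,0,0.006],
])

```text
time: 14.15
tool_pos: [0.5558, 0.084, 0.147]
tool_rot: [-0.0, 0.569, 0.822, 0.0]
contact_force: [0.3, 0.0, -2.0]
gripper_width: 0.172
```

Emit:
step_arm([
  [0,0,0.002,0,0,0,0.006],
  [0,0,0.002,0,0,0,0.006],
  [0,0,0,0,0,0,0.006],
])

```text
time: 14.45
tool_pos: [0.5558, 0.0842, 0.143]
tool_rot: [-0.0, 0.569, 0.822, 0.0]
contact_force: [-1.4, 0.5, -0.3]
gripper_width: 0.17
```

Run:
```python
from h import *
plan([.5558,.084,.118],20.6)
for c,b in(('scene',(180,260,310,390)),('side',(190,280,270,360))):
    p,d=grab_frame(c);save(c+'10.png',cv2.resize(p[b[0]:b[1],b[2]:b[3]],None,fx=6,fy=6,interpolation=cv2.INTER_CUBIC))
```

```text
shift(tool) [-0.0002 -0.0001  0.025 ] rotvec(tool) [ 0.0003 -0.0009 -0.0001] now [0.5558 0.0842 0.143 ] f [-1.35  0.53 -0.27]
```

View pics/scene10.png

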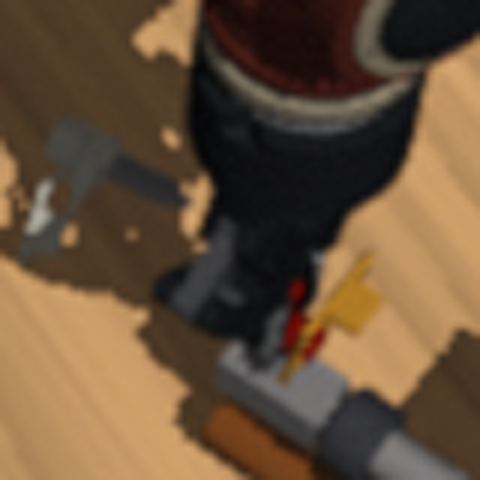

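The tip is 15 mm below the top face with almost no force, and the pin is in the hole at about (260,350). I'll continue down gently, with the shoulder expected home at TCP z ≈ 0.1195.

Emit:
step_arm([
  [0,0,0.002,0,0,0,0.006],
  [0,0,0.002,0,0,0,0.006],
  [0,0,0.002,0,0,0,0.006],
  [0,0,0,0,0,0,0.006],
])

```text
time: 14.95
tool_pos: [0.5561, 0.0842, 0.1371]
tool_rot: [0.0, 0.569, 0.822, 0.001]
contact_force: [0.8, 1.8, -1.2]
gripper_width: 0.166
```

Emit:
step_arm([
  [0,0,0.002,0,0,0,0.006],
  [0,0,0.002,0,0,0,0.006],
  [0,0,0.002,0,0,0,0.006],
  [0,0,0,0,0,0,0.006],
])

```text
time: 15.35
tool_pos: [0.5557, 0.084, 0.1306]
tool_rot: [-0.0, 0.569, 0.822, 0.0]
contact_force: [-0.7, 2.3, -2.2]
gripper_width: 0.172
```

Emit:
step_arm([
  [0,0,0.002,0,0,0,0.006],
  [0,0,0.002,0,0,0,0.006],
  [0,0,0,0,0,0,0.006],
])

```text
time: 15.65
tool_pos: [0.5559, 0.084, 0.1269]
tool_rot: [-0.0, 0.569, 0.822, 0.0]
contact_force: [0.1, 4.0, -1.7]
gripper_width: 0.167
```

Emit:
step_arm([
  [0,0,0.002,0,0,0,0.006],
  [0,0,0.001,0,0,0,0.006],
  [0,0,0,0,0,0,0.006],
])

```text
time: 15.95
tool_pos: [0.556, 0.084, 0.1241]
tool_rot: [0.0, 0.569, 0.822, 0.0]
contact_force: [-0.0, 2.4, -1.1]
gripper_width: 0.172
```

Emit:
step_arm([
  [0,0,0.001,0,0,0,0.006],
  [0,0,0.001,0,0,0,0.006],
  [0,0,0,0,0,0,0.006],
])

```text
time: 16.25
tool_pos: [0.5561, 0.084, 0.1222]
tool_rot: [0.0, 0.569, 0.822, 0.0]
contact_force: [0.6, 3.3, -1.7]
gripper_width: 0.172
```

Emit:
step_arm([
  [0,0,0.001,0,0,0,0.006],
  [0,0,0.001,0,0,0,0.006],
  [0,0,0,0,0,0,0.006],
])

```text
time: 16.55
tool_pos: [0.5561, 0.084, 0.1202]
tool_rot: [0.0, 0.569, 0.822, 0.0]
contact_force: [0.7, 3.1, -0.9]
gripper_width: 0.172
```

Emit:
step_arm([
  [0,0,0.001,0,0,0,0.006],
  [0,0,0,0,0,0,0.006],
])

```text
time: 16.75
tool_pos: [0.5562, 0.0839, 0.1198]
tool_rot: [0.0, 0.569, 0.822, 0.0]
contact_force: [-1.5, 2.9, 2.3]
gripper_width: 0.167
```

Emit:
step_arm([
  [0,0,0.0007,0,0,0,0.006],
  [0,0,0,0,0,0,0.006],
])

```text
time: 16.95
tool_pos: [0.5562, 0.084, 0.1198]
tool_rot: [0.0, 0.569, 0.822, 0.0]
contact_force: [-4.4, 2.6, 6.4]
gripper_width: 0.174
```

The tool stopped at z = 0.1198, the expected height, with force rising to 6.4 N, so the shoulder is seated. I'll check with the cameras, easing off slightly and opening.

Emit:
step_arm([
  [0,0,-0.0008,0,0,0,0.02],
  [0,0,0,0,0,0,0.03],
  [0,0,0,0,0,0,0.03],
  [0,0,0,0,0,0,0.03],
])

```text
time: 17.35
tool_pos: [0.5561, 0.0837, 0.1193]
tool_rot: [0.0, 0.569, 0.822, 0.0]
contact_force: [-0.8, 1.1, -0.5]
gripper_width: 0.348
```

Run:
```python
from h import *
plan([.5558,.084,.118],20.6);print(state()['gripper_width']*85.4)
p,d=grab_frame('wrist');save('w11.png',p)
for c,b in(('scene',(180,260,310,390)),('side',(190,280,270,360))):
    p,d=grab_frame(c);save(c+'11.png',cv2.resize(p[b[0]:b[1],b[2]:b[3]],None,fx=6,fy=6,interpolation=cv2.INTER_CUBIC))
```

```text
shift(tool) [ 0.0004 -0.0002  0.0013] rotvec(tool) [ 0.0006  0.0003 -0.0002] now [0.5561 0.0837 0.1193] f [-0.81  1.07 -0.46]
29.695938912951977
```

View pics/w11.png

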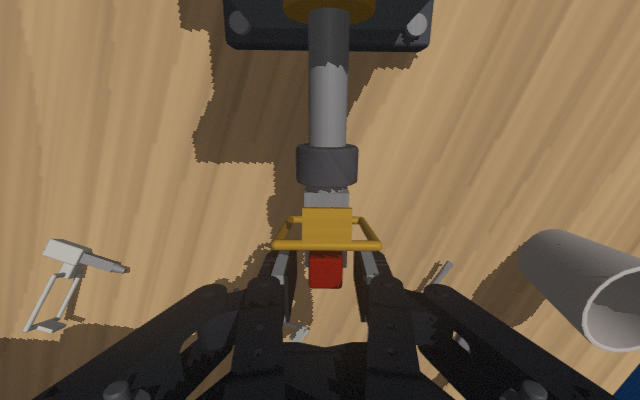

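View pics/scene11.png

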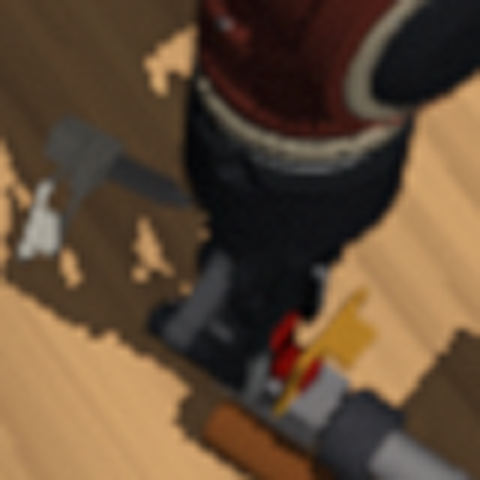

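View pics/side11.png

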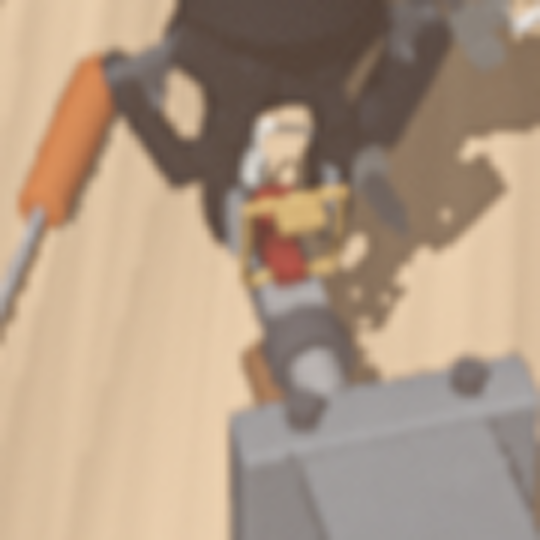

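The head is seated, the fingers are clear of it on both sides, and the ring stands behind. I'll back out upward.

Emit:
step_arm([
  [0,0,-0.01,0,0,0,0.03],
  [0,0,-0.015,0,0,0,0.03],
  [0,0,-0.03,0,0,0,0.03],
  [0,0,-0.035,0,0,0,0.03],
  [0,0,0,0,0,0,0.0],
  [0,0,0,0,0,0,0.0],
  [0,0,0,0,0,0,0.0],
])

```text
time: 18.2
tool_pos: [0.5556, 0.0839, 0.2091]
tool_rot: [-0.0, 0.569, 0.822, 0.0]
contact_force: [-0.6, -0.1, -0.5]
gripper_width: -0.002
```

Run:
```python
from h import *
plan([.5558,.084,.21],20.6);print(state()['gripper_width']*85.4)
i=camera_info('wrist');T=np.array(i['world_from_camera']);p,d=grab_frame('wrist');save('w12.png',p)
np.save('w12.npy',d);np.save('w12T.npy',T)
C=p.astype(int);P,u,v=pts('wrist',d,i);c=C[v,u]
s=np.array([np.cos(np.radians(-69.4)),np.sin(np.radians(-69.4))]);n=np.array([-s[1],s[0]]);h=np.array([.5558,.0839])
red=(c[:,0]>90)&(c[:,1]<40)&(c[:,2]<40)&(P[:,2]>.1)
top=red&(P[:,2]>.13);print('redtop',top.sum(),rect(P[top][:,:2]),np.median(P[top],0),'z pct',np.percentile(P[top][:,2],[5,50,95]))
br=(c[:,0]>110)&(c[:,1]>70)&(c[:,2]<80)&(P[:,2]>.112)&(np.hypot(*(P[:,:2]-h).T)<.08)
q=P[br];a=(q[:,:2]-h)@s;b=(q[:,:2]-h)@n
print('brass x',np.percentile(a,[1,50,99]).round(4),'y',np.percentile(b,[1,50,99]).round(4),'z',np.percentile(q[:,2],[1,50,99]).round(4))
```

```text
shift(tool) [-0.      0.0002 -0.0009] rotvec(tool) [-0.     -0.0004 -0.    ] now [0.5556 0.0839 0.2091] f [-0.58 -0.13 -0.48]
-0.1700952880170746
redtop 369 (array([554.7,  84.3]), array([14.4, 15.4]), 21.0) [0.55465321 0.08463999 0.13910269] z pct [0.13770299 0.13910269 0.14017658]
brass x [-0.0385 -0.0279 -0.0058] y [-0.0332 -0.0007  0.019 ] z [0.1156 0.1613 0.2756]
```

View pics/w12.png

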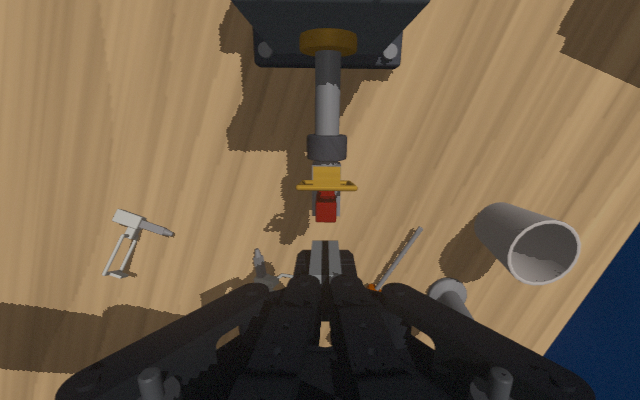

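Head top measures z ≈ 0.139–0.140, as expected for a seated shoulder. The ring's tab end is at (327,168), about 38 mm behind the axis. I'll take the shut fingers behind it.

```bash
cat >> h.py <<'E'
SA=np.radians(-69.4); SX=np.array([np.cos(SA),np.sin(SA),0]); SY=np.array([-np.sin(SA),np.cos(SA),0]); O=np.array([.5554,.0841,.110])
def plan2(x,y,z,tilt=0.):
    p=O+SX*x/1e3+SY*y/1e3+np.array([0,0,z/1e3]); p0,r0=tool(); rd=rdown(20.6)*R.from_rotvec([0,tilt,0])
    d=p0-O; print('at pin coords mm',(np.array([d@SX,d@SY,d[2]])*1e3).round(1),'shift(tool)',r0.inv().apply(p-p0).round(4),'rot',(r0.inv()*rd).as_rotvec().round(4),'F',state()['contact_force'].round(2),'t',state()['time'])
E
python3 -c "
from h import *
plan2(-58,0,100);plan2(-58,0,39)"
```

```text
at pin coords mm [ 0.1 -0.2 98.4] shift(tool) [ 0.0581  0.0002 -0.0016] rot [-0.0012 -0.0008 -0.0001] F [-0.36  0.44  0.11] t 18.25
at pin coords mm [ 0.1 -0.2 98.4] shift(tool) [0.0581 0.0002 0.0594] rot [-0.0012 -0.0008 -0.0001] F [-0.36  0.44  0.11] t 18.25
```

Emit:
step_arm([
  [0.03,0,0,0,0,0,0],
  [0.028,0,0,0,0,0,0],
  [0,0,0,0,0,0,0],
  [0,0,0.03,0,0,0,0],
  [0,0,0.029,0,0,0,0],
  [0,0,0,0,0,0,0],
  [0,0,0,0,0,0,0],
])

```text
time: 18.95
tool_pos: [0.5351, 0.1378, 0.1496]
tool_rot: [-0.001, 0.569, 0.822, -0.001]
contact_force: [1.4, -0.8, 0.8]
gripper_width: 0.001
```

Run:
```python
from h import *
plan2(-45,0,39)
p,d=grab_frame('wrist');save('w13.png',p)
for c,b in(('scene',(180,260,310,390)),('side',(190,280,270,360))):
    p,d=grab_frame(c);save(c+'13.png',cv2.resize(p[b[0]:b[1],b[2]:b[3]],None,fx=6,fy=6,interpolation=cv2.INTER_CUBIC))
```

```text
at pin coords mm [-57.4  -0.1  39.6] shift(tool) [-0.0124  0.0001  0.0006] rot [-0.0017 -0.0005 -0.0004] F [ 1.39 -0.76  0.8 ] t 18.95
```

View pics/scene13.png

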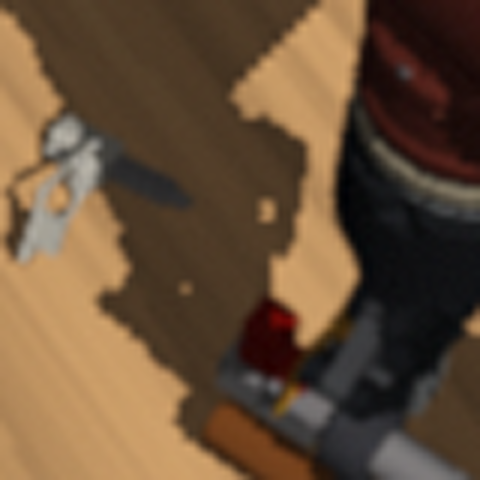

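View pics/side13.png

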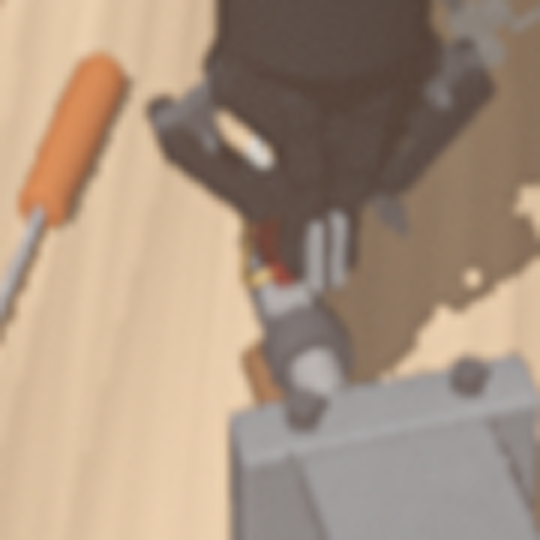

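Emit:
step_arm([
  [-0.007,0,0,0,0,0,0],
  [-0.007,0,0,0,0,0,0],
  [-0.007,0,0,0,0,0,0],
  [-0.007,0,0,0,0,0,0],
  [0,0,0,0,0,0,0],
])

```text
time: 19.6
tool_pos: [0.5459, 0.111, 0.1506]
tool_rot: [0.0, 0.57, 0.822, 0.0]
contact_force: [1.3, -0.6, 1.0]
gripper_width: 0.002
```

Emit:
step_arm([
  [-0.006,0,0,0,0,0,0],
  [-0.006,0,0,0,0,0,0],
  [-0.006,0,0,0,0,0,0],
  [0,0,0,0,0,0,0],
])

```text
time: 20.0
tool_pos: [0.5521, 0.0945, 0.1504]
tool_rot: [0.0, 0.57, 0.822, 0.0]
contact_force: [0.2, -0.2, -0.3]
gripper_width: -0.0
```

Run:
```python
from h import *
plan2(5,0,39)
for c,b in(('scene',(180,260,310,390)),('side',(190,280,270,360))):
    p,d=grab_frame(c);save(c+'14.png',cv2.resize(p[b[0]:b[1],b[2]:b[3]],None,fx=6,fy=6,interpolation=cv2.INTER_CUBIC))
```

```text
at pin coords mm [-10.9   0.5  40.4] shift(tool) [-0.0159 -0.0005  0.0014] rot [ 0.0006  0.0001 -0.0008] F [ 0.18 -0.16 -0.31] t 20.0
```

View pics/scene14.png

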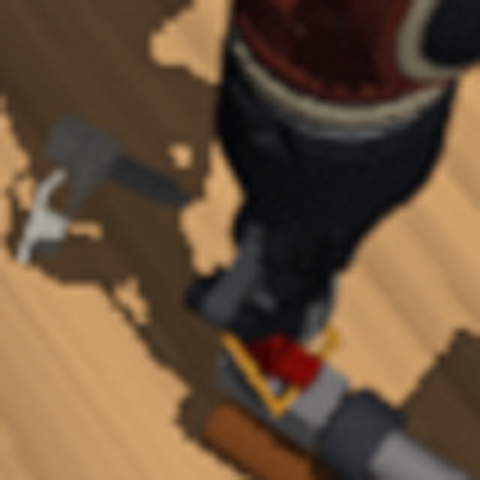

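View pics/side14.png

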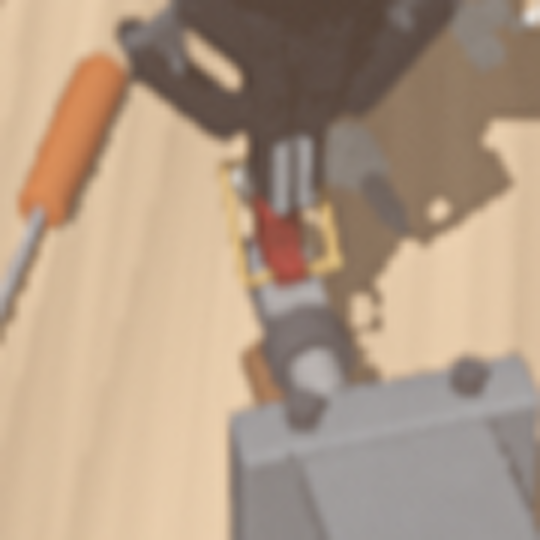

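The ring is now leaning forward over the head, with leg lines from (280,410) to (230,335) in the scene crop. I'll continue.

Emit:
step_arm([
  [-0.006,0,0,0,0,0,0],
  [-0.005,0,0,0,0,0,0],
  [-0.005,0,0,0,0,0,0],
  [0,0,0,0,0,0,0],
  [0,0,-0.02,0,0,0,0],
  [0,0,-0.03,0,0,0,0],
  [0,0,0,0,0,0,0],
])

```text
time: 20.8
tool_pos: [0.5602, 0.0801, 0.2057]
tool_rot: [0.004, 0.569, 0.822, 0.003]
contact_force: [0.7, -0.6, 0.4]
gripper_width: 0.001
```

Run:
```python
from h import *
plan2(24,0,75,.35)
p,d=grab_frame('wrist');save('w15.png',p)
for c,b in(('scene',(180,260,310,390)),('side',(190,280,270,360))):
    p,d=grab_frame(c);save(c+'15.png',cv2.resize(p[b[0]:b[1],b[2]:b[3]],None,fx=6,fy=6,interpolation=cv2.INTER_CUBIC))
```

```text
at pin coords mm [ 5.4  3.1 95.7] shift(tool) [-0.0185 -0.0033  0.0208] rot [0.009  0.3531 0.0014] F [ 0.68 -0.58  0.44] t 20.8
```

View pics/scene15.png

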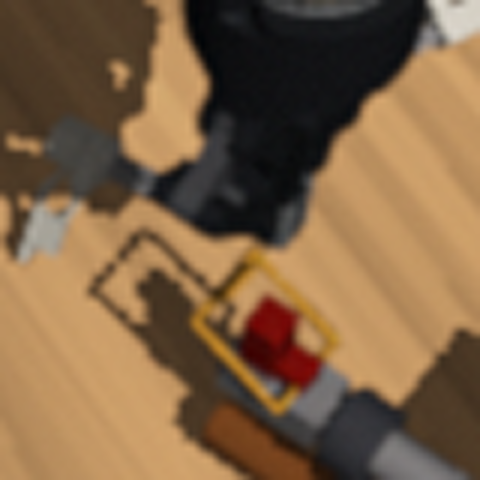

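View pics/w15.png

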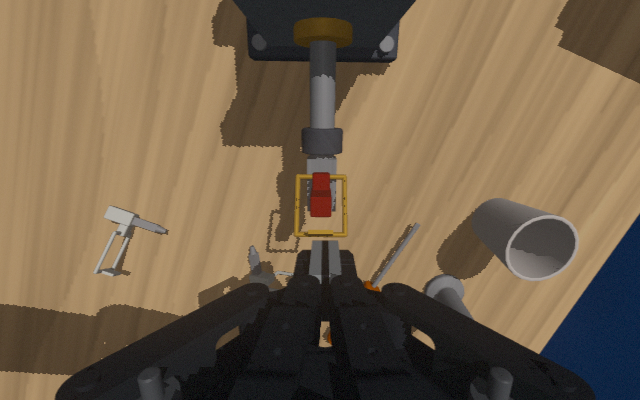

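The ring now slopes forward of the head, with its bar at (322,235) in the wrist view. I'll tilt the tool and move out in front above it.

Emit:
step_arm([
  [-0.022,-0.0033,0,0.009,0,0,0],
  [0,0,0,0,0.117,0,0],
  [0,0,0,0,0.117,0,0],
  [0,0,0,0,0.117,0,0],
  [0,0,0,0,0,0,0],
  [0,0,0,0,0,0,0],
])

```text
time: 21.55
tool_pos: [0.5615, 0.0581, 0.1988]
tool_rot: [-0.146, 0.562, 0.809, 0.095]
contact_force: [1.6, 0.5, -0.4]
gripper_width: -0.002
```

Run:
```python
from h import *
plan2(26,0,48,.35);plan2(28,0,10,.35)
p,d=grab_frame('wrist');save('w16.png',p)
```

```text
at pin coords mm [26.5 -3.5 88.8] shift(tool) [-0.0136  0.0039  0.0385] rot [-0.0099 -0.0009 -0.0047] F [ 1.57  0.51 -0.37] t 21.55
at pin coords mm [26.5 -3.5 88.8] shift(tool) [-0.0285  0.0043  0.0735] rot [-0.0099 -0.0009 -0.0047] F [ 1.57  0.51 -0.37] t 21.55
```

View pics/w16.png

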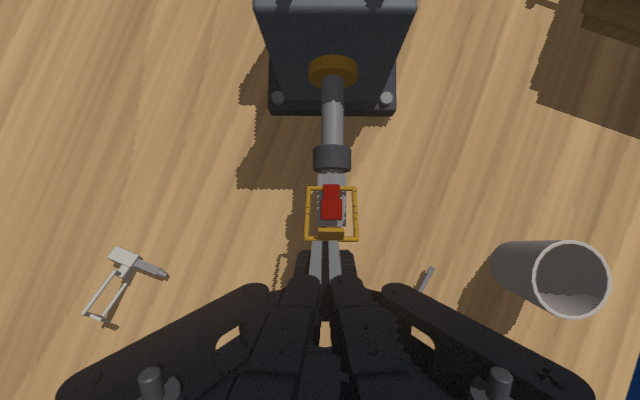

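Emit:
step_arm([
  [0,0.0039,0,-0.01,0,-0.005,0],
  [-0.007,0,0.019,0,0,0,0],
  [-0.0068,0,0.019,0,0,0,0],
  [0,0,0,0,0,0,0],
  [0,0,0,0,0,0,0],
])

```text
time: 22.1
tool_pos: [0.5656, 0.0608, 0.1603]
tool_rot: [-0.143, 0.559, 0.81, 0.1]
contact_force: [-0.7, -0.2, 0.6]
gripper_width: -0.002
```

Run:
```python
from h import *
plan2(28,0,10,.35)
p,d=grab_frame('wrist');save('w17.png',p)
for c,b in(('scene',(180,260,310,390)),('side',(190,280,270,360))):
    p,d=grab_frame(c);save(c+'17.png',cv2.resize(p[b[0]:b[1],b[2]:b[3]],None,fx=6,fy=6,interpolation=cv2.INTER_CUBIC))
```

```text
at pin coords mm [25.4  1.3 50.3] shift(tool) [-0.0163 -0.0015  0.037 ] rot [ 0.0019 -0.0011  0.0033] F [-0.72 -0.16  0.56] t 22.1
```

View pics/w17.png

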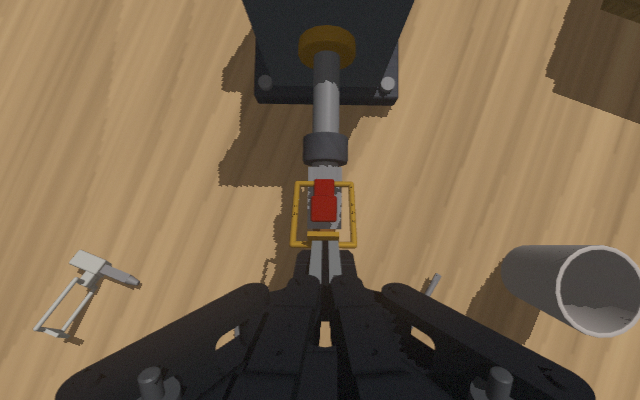

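View pics/scene17.png

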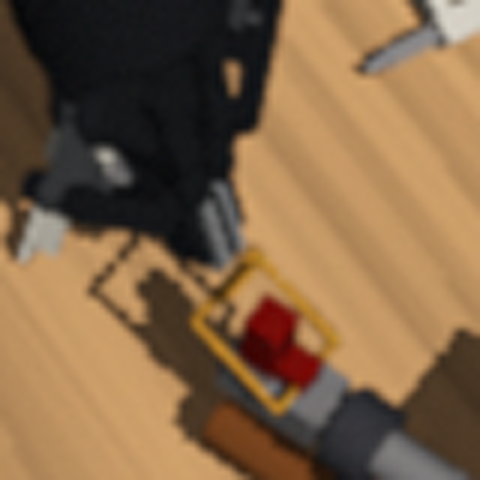

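The tip is just above the bar, and the tab end is at about 16 mm, near the finger's inner edge. I'll shift inward a little so the tip lands on top of the tab.

```bash
python3 -c "
from h import *
plan2(21,0,50,.35);plan2(23,0,32,.35)
r=rdown(20.6)*R.from_rotvec([0,.35,0])
for v in ((5,0,-22),(1,0,-15),(-2,0,-22)): print(v,r.inv().apply(SX*v[0]+np.array([0,0,v[2]])).round(1))"
```

```text
at pin coords mm [26.4  2.1 51.7] shift(tool) [ 0.0045 -0.0021  0.0034] rot [0.0044 0.0003 0.0035] F [ 0.12  0.03 -0.38] t 22.25
at pin coords mm [26.4  2.1 51.7] shift(tool) [-0.0036 -0.0022  0.0196] rot [0.0044 0.0003 0.0035] F [ 0.12  0.03 -0.38] t 22.25
(5, 0, -22) [-12.2  -0.   19. ]
(1, 0, -15) [-6.1 -0.  13.7]
(-2, 0, -22) [-5.7  0.  21.4]
```

Emit:
step_arm([
  [0.0055,-0.002,0.001,0.004,0,0.003,0],
  [0,0,0,0,0,0,0],
  [0,0,0,0,0,0,0],
  [-0.002,0,0.006,0,0,0,0],
  [-0.002,0,0.006,0,0,0,0],
  [-0.002,0,0.006,0,0,0,0],
  [0,0,0,0,0,0,0],
])

```text
time: 22.95
tool_pos: [0.5625, 0.0635, 0.1417]
tool_rot: [-0.143, 0.561, 0.809, 0.098]
contact_force: [1.4, -2.8, 2.9]
gripper_width: 0.0
```

Run:
```python
from h import *
plan2(28,0,10,.35)
p,d=grab_frame('wrist');save('w18.png',p)
for c,b in(('scene',(180,260,310,390)),('side',(190,280,270,360))):
    p,d=grab_frame(c);save(c+'18.png',cv2.resize(p[b[0]:b[1],b[2]:b[3]],None,fx=6,fy=6,interpolation=cv2.INTER_CUBIC))
```

```text
at pin coords mm [21.8 -0.6 31.7] shift(tool) [-0.0133  0.0006  0.0183] rot [-0.0009  0.0018 -0.0016] F [ 1.38 -2.78  2.9 ] t 22.95
```

View pics/w18.png

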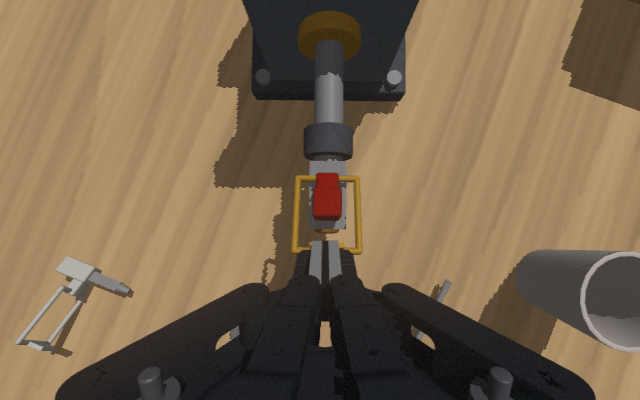

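View pics/scene18.png

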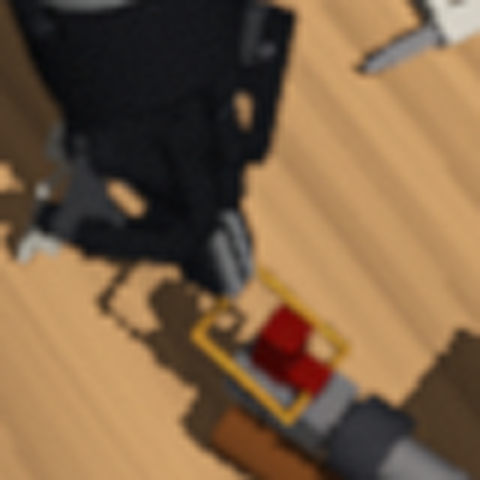

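The force points outward (about 3 N) and the tab shows at (327,232), on the head side of the finger. The tip is on the bar in front of the tab, and the spindle slid in a few mm. I'll back off and push the tab further over from behind.

Emit:
step_arm([
  [-0.003,0,-0.02,0,0,0,0],
  [0,0,-0.03,0,0,0,0],
  [0,0,-0.01,0,-0.117,0,0],
  [0,0,0,0,-0.117,0,0],
  [0,0,0,0,-0.117,0,0],
  [0,0,0,0,0,0,0],
  [0,0,0,0,0,0,0],
])

```text
time: 23.8
tool_pos: [0.5694, 0.0439, 0.1965]
tool_rot: [-0.002, 0.569, 0.822, -0.001]
contact_force: [-0.1, -0.5, -0.0]
gripper_width: -0.005
```

```bash
cat >> h.py <<'E'
def headring(tag):
    i=camera_info('wrist');p,d=grab_frame('wrist');save(tag+'.png',p);save(tag+'c.png',cv2.resize(p[120:280,250:400],None,fx=5,fy=3.7,interpolation=cv2.INTER_CUBIC))
    C=p.astype(int);P,u,v=pts('wrist',d,i);c=C[v,u]
    red=(c[:,0]>90)&(c[:,1]<40)&(c[:,2]<40)&(P[:,2]>.136)&(np.hypot(*(P[:,:2]-O[:2]).T)<.05)
    rc=rect(P[red][:,:2]);print('headtop',red.sum(),rc,'z',np.median(P[red][:,2]))
    q=np.array([*rc[0]/1e3,.11])-O;print(' head in pin coords mm',(q@SX*1e3).round(1),(q@SY*1e3).round(1))
    br=(c[:,0]>90)&(c[:,1]>55)&(c[:,2]<60)&(c[:,0]-c[:,2]>60)&(P[:,2]>.09)&(P[:,2]<.18)&(np.hypot(*(P[:,:2]-O[:2]).T)<.07)
    q=P[br]-O;a=q@SX*1e3;b=q@SY*1e3;z=q[:,2]*1e3
    for lo in range(-40,60,5):
        m=(a>=lo)&(a<lo+5)&(abs(b)<26)
        if m.sum()>3: print('  brass x',lo,m.sum(),'y',np.percentile(b[m],[5,95]).round(0),'z',np.percentile(z[m],[5,50,95]).round(1), 'mid z',np.percentile(z[m&(abs(b)<9)],[5,95]).round(1) if (m&(abs(b)<9)).sum()>2 else '')
E
python3 - <<'E'
from h import *
plan2(0,0,90,0)
headring('w19')
E
```

```text
at pin coords mm [42.5 -1.1 86.5] shift(tool) [ 0.0426  0.0011 -0.0034] rot [-0.0033 -0.0026  0.0012] F [-0.14 -0.54 -0.04] t 23.8
headtop 506 (array([553.6,  87.6]), array([14.6, 15.6]), 20.2) z 0.13907004576242465
 head in pin coords mm -3.9 -0.5
  brass x -25 179 y [-20.  18.] z [5.4 6.9 8.1] mid z [6.3 9.2]
  brass x -20 71 y [-21.  19.] z [6.8 8.  9.3] mid z 
  brass x -15 78 y [-21.  19.] z [ 7.9  9.3 10.6] mid z 
  brass x -10 70 y [-21.  19.] z [ 9.1 10.7 11.8] mid z 
  brass x -5 66 y [-21.  19.] z [10.3 11.7 13.1] mid z 
  brass x 0 63 y [-21.  19.] z [11.7 13.2 14.1] mid z 
  brass x 5 65 y [-21.  19.] z [13.  14.3 15.5] mid z 
  brass x 10 71 y [-21.  19.] z [14.2 15.9 17.2] mid z 
  brass x 15 170 y [-20.  18.] z [15.9 29.5 30.9] mid z [29.  30.9]
  brass x 20 177 y [-20.  18.] z [17.  18.3 30.5] mid z [17.8 31.2]
```

View pics/w19c.png

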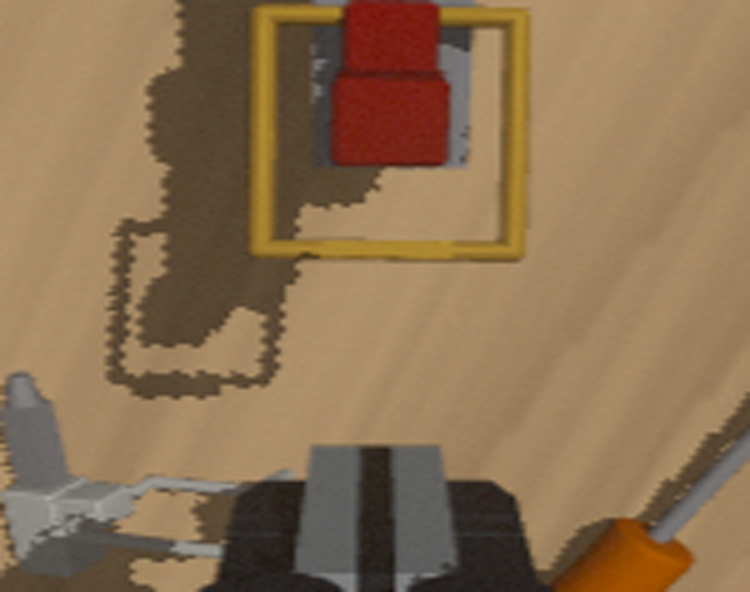

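The press brought the ring to about 2.9 rad. The tab end is about 23 mm in front of the axis and 30 mm up, and the spindle and pin moved inward 3.8 mm, within the end-play. I'll update the origin and press on the tab's top.

```bash
cat >> h.py <<'E'
O=O-SX*.0038-SY*.0003
E
python3 - <<'E'
from h import *
plan2(28,0,60,.0)
E
```

```text
at pin coords mm [47.1 -0.8 86.5] shift(tool) [0.019  0.0009 0.0266] rot [-0.0033 -0.0024  0.0001] F [ 0.17 -0.73  0.29] t 23.85
```

Emit:
step_arm([
  [0,0.001,0,0,0.117,0,0],
  [0,0,0,0,0.117,0,0],
  [0,0,0,0,0.117,0,0],
  [0,0,0,0,0,0,0],
  [0,0,0,0,0,0,0],
])

```text
time: 24.35
tool_pos: [0.5711, 0.0422, 0.1964]
tool_rot: [-0.144, 0.562, 0.809, 0.098]
contact_force: [-0.4, 1.0, 0.6]
gripper_width: 0.005
```

Run:
```python
from h import *
plan2(27,0,38,.35)
```

```text
at pin coords mm [48.5  0.3 86.4] shift(tool) [ 0.0035 -0.0001  0.0529] rot [-0.0023 -0.0011 -0.0033] F [-0.37  1.    0.64] t 24.35
```

Emit:
step_arm([
  [0.0035,0,0.02,-0.002,0,-0.003,0],
  [0,0,0.02,0,0,0,0],
  [0,0,0.013,0,0,0,0],
  [0,0,0,0,0,0,0],
  [0,0,0,0,0,0,0],
])

```text
time: 24.85
tool_pos: [0.5635, 0.0638, 0.1492]
tool_rot: [-0.143, 0.559, 0.81, 0.1]
contact_force: [-0.2, 1.0, 0.1]
gripper_width: -0.001
```

Run:
```python
from h import *
plan2(27,0,38,.35);plan2(29,0,15,.35)
p,d=grab_frame('wrist');save('w20.png',p[120:320,220:440].repeat(3,0).repeat(3,1))
```

```text
at pin coords mm [25.6  0.8 39.2] shift(tool) [-0.0017 -0.0008  0.0006] rot [ 0.0003 -0.0007  0.0029] F [-0.19  1.    0.07] t 24.85
at pin coords mm [25.6  0.8 39.2] shift(tool) [-0.0115 -0.0008  0.0215] rot [ 0.0003 -0.0007  0.0029] F [-0.19  1.    0.07] t 24.85
```

View pics/w20.png

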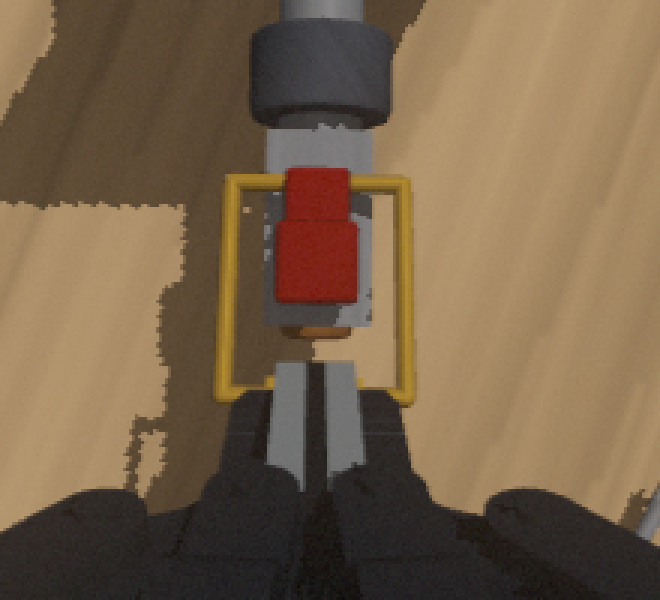

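The finger tip covers the tab. The orange patch at (317,332) in this crop is the crank grip below, which I had mistaken for the tab before. I'll press down gently.

Emit:
step_arm([
  [-0.002,-0.0008,0.0037,0,0,0.002,0],
  [-0.002,0,0.0036,0,0,0,0],
  [-0.002,0,0.0036,0,0,0,0],
  [0,0,0,0,0,0,0],
])

```text
time: 25.3
tool_pos: [0.5636, 0.0609, 0.1362]
tool_rot: [-0.143, 0.561, 0.809, 0.099]
contact_force: [-0.6, 0.1, -0.3]
gripper_width: -0.001
```

Emit:
step_arm([
  [-0.002,0,0.0036,0,0,0,0],
  [-0.002,0,0.0036,0,0,0,0],
  [-0.002,0,0.0036,0,0,0,0],
  [0,0,0,0,0,0,0],
])

```text
time: 25.7
tool_pos: [0.5634, 0.0598, 0.1232]
tool_rot: [-0.144, 0.561, 0.809, 0.099]
contact_force: [0.8, 0.1, -0.2]
gripper_width: 0.003
```

Run:
```python
from h import *
plan2(29,0,15,.35);plan2(29.5,0,0,.35)
headring('w21')
for c,b in(('scene',(180,260,310,390)),('side',(190,280,270,360))):
    p,d=grab_frame(c);save(c+'21.png',cv2.resize(p[b[0]:b[1],b[2]:b[3]],None,fx=6,fy=6,interpolation=cv2.INTER_CUBIC))
```

```text
at pin coords mm [29.3 -0.8 13.2] shift(tool) [ 0.0009  0.0008 -0.0016] rot [-0.0012 -0.0024 -0.0004] F [ 0.81  0.09 -0.24] t 25.7
at pin coords mm [29.3 -0.8 13.2] shift(tool) [-0.0047  0.0008  0.0123] rot [-0.0012 -0.0024 -0.0004] F [ 0.81  0.09 -0.24] t 25.7
headtop 966 (array([553.5,  87.7]), array([15.1, 15.2]), 20.6) z 0.13906982675488574
 head in pin coords mm -0.2 -0.2
  brass x -25 15 y [-2.  5.] z [ 8.9  9.7 10.8] mid z [ 8.9 10.8]
  brass x -20 288 y [-19.  19.] z [5.7 6.8 7.9] mid z [5.9 8.9]
  brass x -15 112 y [-20.  19.] z [4.7 6.  7.2] mid z 
  brass x -10 115 y [-20.  19.] z [3.9 5.  6.5] mid z 
  brass x -5 114 y [-21.  20.] z [3.  4.5 5.5] mid z 
  brass x 0 118 y [-20.  20.] z [2.  3.5 5. ] mid z 
  brass x 5 107 y [-20.  19.] z [1.7 2.8 4. ] mid z 
  brass x 10 101 y [-21.  19.] z [1.2 2.2 3.3] mid z 
  brass x 15 101 y [-21.  19.] z [0.4 1.6 2.6] mid z 
  brass x 20 99 y [-21.  19.] z [-0.4  0.7  2.2] mid z 
  brass x 25 223 y [-20.  18.] z [-0.9  0.1  1.2] mid z [-1.   5.8]
```

View pics/w21c.png

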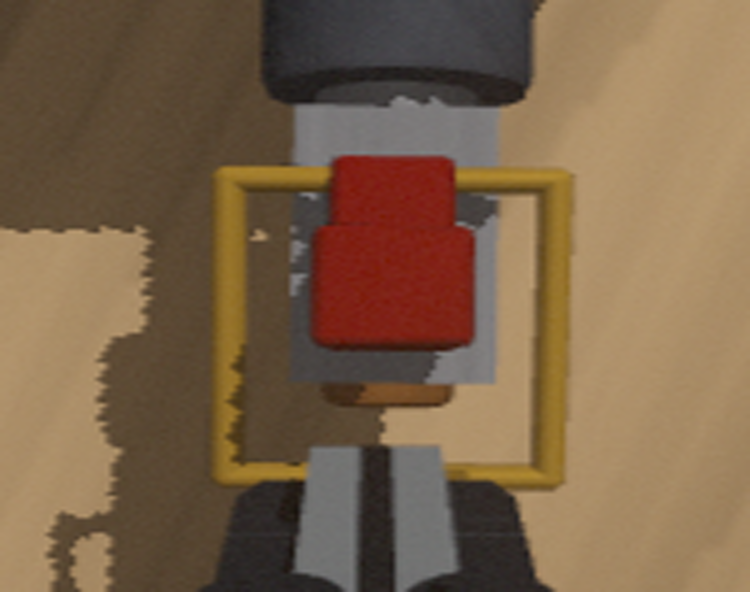

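View pics/scene21.png

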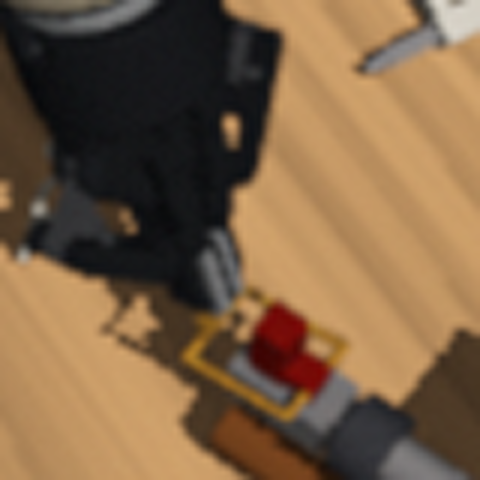

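The ring is just past horizontal (about 3.3 rad), the pin hasn't moved and the force is nil. I'll continue.

Emit:
step_arm([
  [-0.0016,0.0008,0.004,0,0,0,0],
  [-0.0016,0,0.004,0,0,0,0],
  [-0.0015,0,0.004,0,0,0,0],
  [0,0,0,0,0,0,0],
])

```text
time: 26.25
tool_pos: [0.5643, 0.0598, 0.1104]
tool_rot: [-0.144, 0.561, 0.809, 0.099]
contact_force: [0.3, 0.1, 0.7]
gripper_width: -0.001
```

Run:
```python
from h import *
plan2(28.5,0,-14,.35)
```

```text
at pin coords mm [29.7  0.1  0.4] shift(tool) [-0.0038 -0.0001  0.0139] rot [-0.0011 -0.0019 -0.0003] F [0.3  0.05 0.74] t 26.25
```

Emit:
step_arm([
  [-0.0012,0,0.0035,0,0,0,0],
  [-0.001,0,0.0035,0,0,0,0],
  [-0.001,0,0.0035,0,0,0,0],
  [-0.0006,0,0.0034,0,0,0,0],
  [0,0,0,0,0,0,0],
])

```text
time: 26.75
tool_pos: [0.564, 0.0609, 0.0963]
tool_rot: [-0.144, 0.56, 0.809, 0.099]
contact_force: [0.4, 0.6, -0.2]
gripper_width: -0.003
```

Run:
```python
from h import *
plan2(26.3,0,-28.5,.35)
headring('w22')
for c,b in(('scene',(180,260,310,390)),('side',(190,280,270,360))):
    p,d=grab_frame(c);save(c+'22.png',cv2.resize(p[b[0]:b[1],b[2]:b[3]],None,fx=6,fy=6,interpolation=cv2.INTER_CUBIC))
```

```text
at pin coords mm [ 28.5   0.2 -13.7] shift(tool) [-0.003  -0.0002  0.0146] rot [-0.0007 -0.0016 -0.0001] F [ 0.37  0.57 -0.2 ] t 26.75
headtop 1474 (array([553.4,  87.6]), array([15.3, 15.2]), 19.7) z 0.13906311397513277
 head in pin coords mm -0.2 -0.3
  brass x -20 390 y [-19.  19.] z [5.5 6.9 8. ] mid z [5.7 8.1]
  brass x -15 130 y [-19.  19.] z [0.1 2.9 5. ] mid z 
  brass x -10 122 y [-19.  20.] z [-4.2 -1.6  0.8] mid z 
  brass x -5 109 y [-20.  19.] z [-8.  -5.8 -3.6] mid z 
  brass x 0 106 y [-20.  19.] z [-12.7 -10.   -7.9] mid z 
  brass x 5 91 y [-20.  19.] z [-16.4 -14.3 -12.3] mid z 
  brass x 10 42 y [-20.  19.] z [-19.8 -17.9 -16.5] mid z 
  brass x 20 29 y [6. 8.] z [-18.9 -15.8 -13.2] mid z [-18.9 -13.2]
```

View pics/w22c.png

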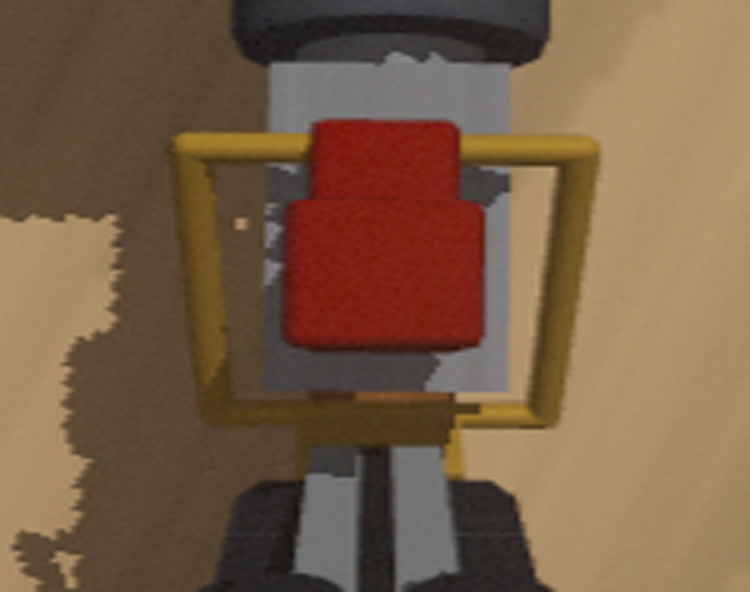

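View pics/scene22.png

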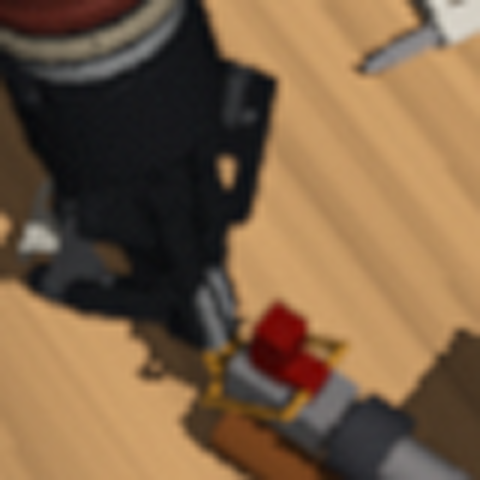

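The ring is at about 3.85 rad with the pin unmoved, and the tab is under the fingertips. I'll make the last press to the stop, feeling as I go.

Emit:
step_arm([
  [-0.0008,0,0.003,0,0,0,0],
  [-0.0007,0,0.003,0,0,0,0],
  [-0.0005,0,0.002,0,0,0,0],
  [0,0,0,0,0,0,0],
])

```text
time: 27.3
tool_pos: [0.5639, 0.0617, 0.0883]
tool_rot: [-0.144, 0.561, 0.809, 0.099]
contact_force: [0.2, -0.0, 1.2]
gripper_width: 0.002
```

Emit:
step_arm([
  [-0.0005,0,0.002,0,0,0,0],
  [-0.0003,0,0.002,0,0,0,0],
  [0,0,0,0,0,0,0],
])

```text
time: 27.6
tool_pos: [0.5638, 0.0622, 0.0844]
tool_rot: [-0.144, 0.561, 0.809, 0.099]
contact_force: [-0.1, 0.1, 0.3]
gripper_width: 0.003
```

Emit:
step_arm([
  [0,0,0.0015,0,0,0,0],
  [0,0,0,0,0,0,0],
])

```text
time: 27.8
tool_pos: [0.5637, 0.0627, 0.0832]
tool_rot: [-0.144, 0.561, 0.81, 0.1]
contact_force: [0.5, -0.6, 0.8]
gripper_width: 0.002
```

Run:
```python
from h import *
plan2(26.3,0,-28.5,.35)
headring('w23')
```

```text
at pin coords mm [ 26.7   0.6 -26.8] shift(tool) [-0.0002 -0.0006  0.0018] rot [ 0.0002 -0.0012  0.0001] F [ 0.48 -0.59  0.85] t 27.8
headtop 1889 (array([553.3,  87.9]), array([15.2, 15.5]), 19.3) z 0.13905322807427767
 head in pin coords mm -0.5 -0.3
  brass x -25 12 y [-18.  -4.] z [5.1 5.8 7.3] mid z 
  brass x -20 452 y [-18.  19.] z [5.6 6.8 8. ] mid z [5.9 8.1]
  brass x -15 30 y [19. 20.] z [-3.4 -0.1  2.9] mid z 
  brass x -10 49 y [-18.  20.] z [-11.2  -8.   -4.1] mid z 
  brass x -5 45 y [-18.  20.] z [-18.3 -14.  -11.2] mid z 
  brass x 0 8 y [19. 20.] z [-19.9 -19.1 -17.1] mid z
```

View pics/w23c.png

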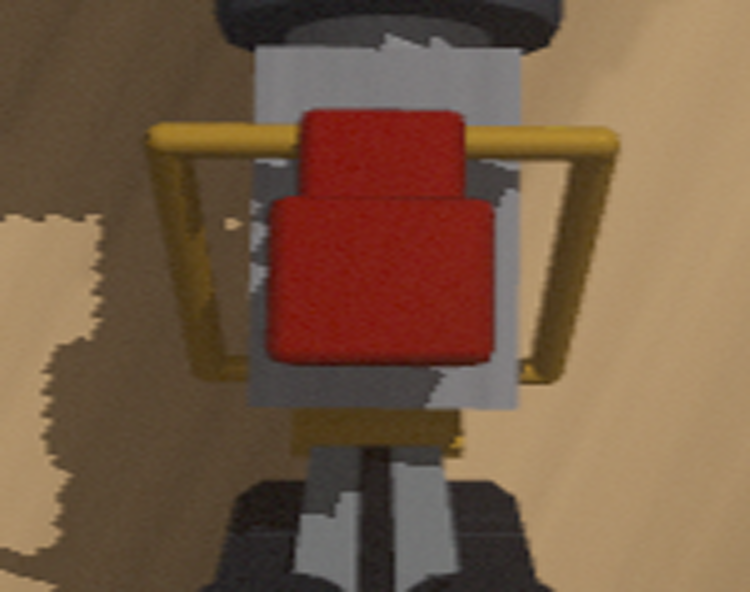

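About 4.07 rad now. I'll take it on to the stop in small steps.

Emit:
step_arm([
  [0,-0.0004,0.0015,0,0,0,0],
  [0,0,0,0,0,0,0],
])

```text
time: 28.05
tool_pos: [0.5631, 0.063, 0.0818]
tool_rot: [-0.144, 0.561, 0.81, 0.1]
contact_force: [-0.5, -0.3, -0.2]
gripper_width: 0.002
```

Emit:
step_arm([
  [0,0,0.001,0,0,0,0],
  [0,0,0,0,0,0,0],
])

```text
time: 28.25
tool_pos: [0.563, 0.0634, 0.0809]
tool_rot: [-0.144, 0.561, 0.81, 0.1]
contact_force: [0.2, -0.5, -0.1]
gripper_width: 0.0
```

Emit:
step_arm([
  [0,0,0.0007,0,0,0,0],
  [0,0,0,0,0,0,0],
])

```text
time: 28.45
tool_pos: [0.5631, 0.0636, 0.0804]
tool_rot: [-0.143, 0.56, 0.81, 0.1]
contact_force: [0.2, -1.2, 0.4]
gripper_width: 0.0
```

Emit:
step_arm([
  [0,0,0.0007,0,0,0,0],
  [0,0,0,0,0,0,0],
])

```text
time: 28.65
tool_pos: [0.5632, 0.0636, 0.0801]
tool_rot: [-0.143, 0.56, 0.81, 0.1]
contact_force: [-0.5, -0.6, 1.5]
gripper_width: 0.0
```

Run:
```python
from h import *
plan2(26.3,0,-28.5,.35)
headring('w24')
```

```text
at pin coords mm [ 25.7   0.4 -29.9] shift(tool) [-0.0001 -0.0004 -0.0016] rot [ 0.0007 -0.0006  0.0003] F [-0.48 -0.6   1.49] t 28.65
headtop 2031 (array([553.4,  87.7]), array([15.2, 15.6]), 20.3) z 0.13901290970051028
 head in pin coords mm -0.3 -0.3
  brass x -25 13 y [-13.   3.] z [5.2 8.9 9.6] mid z [6.7 9.6]
  brass x -20 482 y [-19.  19.] z [5.7 6.8 7.9] mid z [5.7 8.5]
  brass x -15 17 y [19. 20.] z [-4.5 -0.5  2.3] mid z 
  brass x -10 22 y [-18.  20.] z [-12.3  -8.8  -4.4] mid z 
  brass x -5 12 y [ 2. 20.] z [-18.7 -14.8 -12.3] mid z
```

View pics/w24c.png

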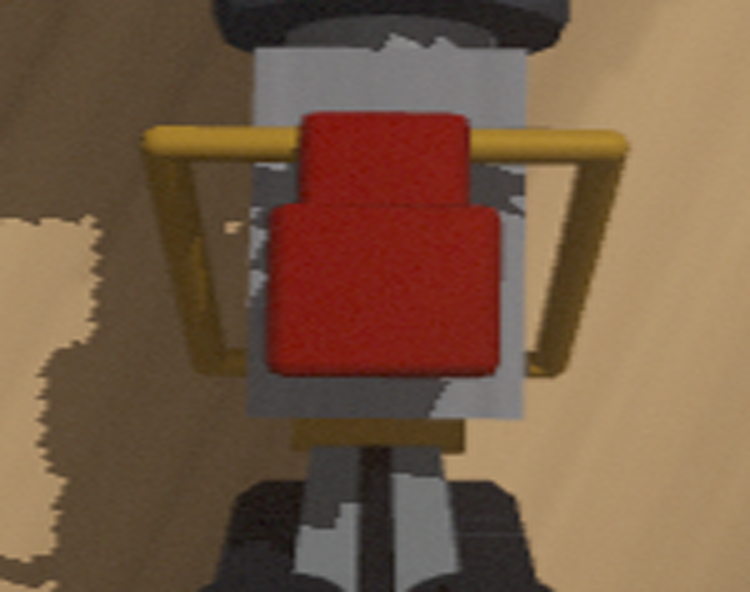

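Emit:
step_arm([
  [0,0,0.0007,0,0,0,0],
  [0,0,0,0,0,0,0],
])

```text
time: 28.9
tool_pos: [0.5633, 0.0638, 0.0796]
tool_rot: [-0.143, 0.56, 0.81, 0.1]
contact_force: [-0.0, -1.4, 3.9]
gripper_width: 0.002
```

Emit:
step_arm([
  [0,0,0.0006,0,0,0,0],
  [0,0,0,0,0,0,0],
])

```text
time: 29.1
tool_pos: [0.5634, 0.0638, 0.0792]
tool_rot: [-0.143, 0.561, 0.81, 0.1]
contact_force: [-0.6, -3.3, 4.6]
gripper_width: 0.001
```

The force rises to about 5.7 N against the stop. I'll back straight off along the tool axis and inspect.

Emit:
step_arm([
  [-0.002,0,-0.01,0,0,0,0],
  [-0.005,0,-0.03,0,0,0,0],
  [0,0,-0.04,0,0,0,0],
  [0,0,-0.03,0,-0.117,0,0],
  [0,0,0,0,-0.117,0,0],
  [0,0,0,0,-0.117,0,0],
  [0,0,0,0,0,0,0],
  [0,0,0,0,0,0,0],
])

```text
time: 29.9
tool_pos: [0.5778, 0.0233, 0.179]
tool_rot: [-0.001, 0.569, 0.822, 0.0]
contact_force: [-0.2, 0.7, -0.9]
gripper_width: 0.002
```

Run:
```python
from h import *
plan2(60,0,90,0)
headring('w25')
for c,b in(('scene',(180,260,310,390)),('side',(190,280,270,360))):
    p,d=grab_frame(c);save(c+'25.png',cv2.resize(p[b[0]:b[1],b[2]:b[3]],None,fx=6,fy=6,interpolation=cv2.INTER_CUBIC))
    save(c+'25f.png',p)
```

```text
at pin coords mm [68.6 -0.1 69. ] shift(tool) [ 0.0087  0.0001 -0.021 ] rot [-0.0006 -0.0022  0.0011] F [-0.16  0.68 -0.93] t 29.9
headtop 669 (array([553.5,  87.8]), array([14.4, 14.9]), 20.6) z 0.13901779939902525
 head in pin coords mm -0.3 -0.2
  brass x -25 13 y [-19.  -9.] z [4.8 6.  8.2] mid z 
  brass x -20 203 y [-18.  19.] z [5.6 6.9 8.3] mid z [5.6 8.9]
  brass x -15 4 y [20. 20.] z [-3.4  0.2  2.5] mid z
```

View pics/w25c.png

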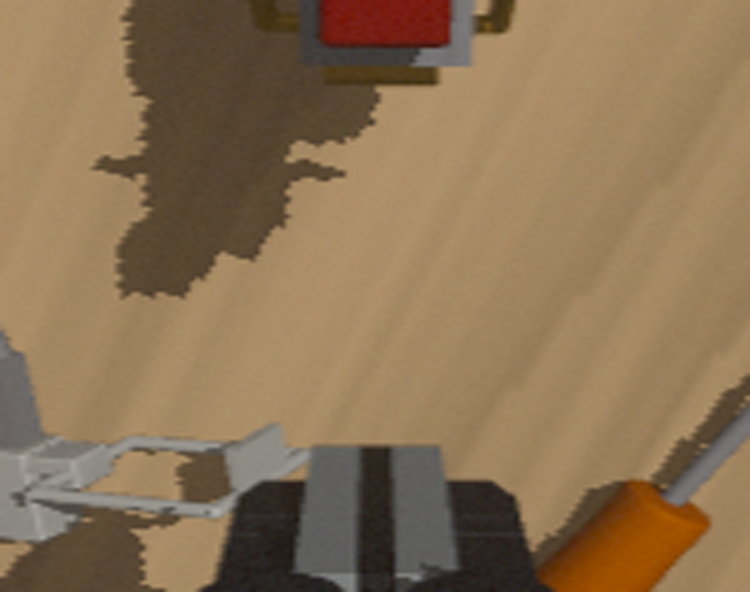

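View pics/scene25.png

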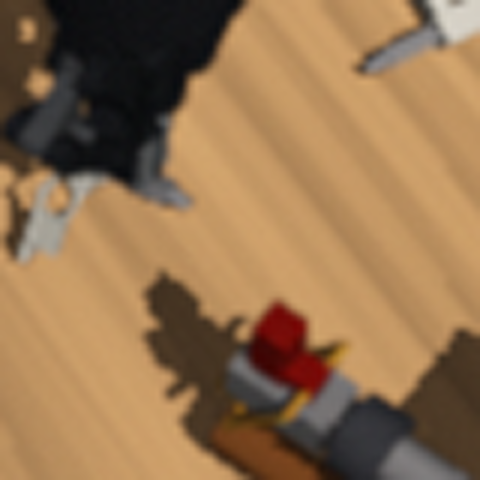

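View pics/side25.png

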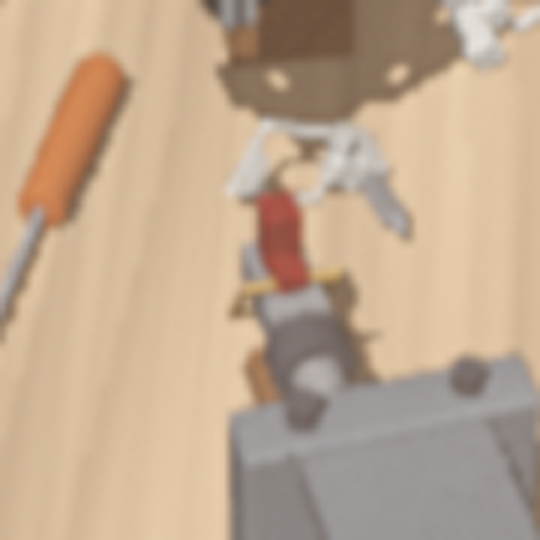

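The ring is under the spindle, and only the tab shows past its end, at (380,75) in the crop. I'll measure the tab's depth to confirm the final angle.

Run:
```python
from h import *
i=camera_info('wrist');p,d=grab_frame('wrist')
C=p.astype(int);P,u,v=pts('wrist',d,i);c=C[v,u];q=P-O;a=q@SX*1e3;b=q@SY*1e3;z=q[:,2]*1e3
for nm,m in (('tab',(a>11)&(a<35)&(abs(b)<10)&(z<-12)&(z>-45)),('barends',(a>-15)&(a<14)&(abs(b)>13)&(abs(b)<23)&(z<-15)&(z>-45))):
    print(nm,m.sum(),'x',np.percentile(a[m],[2,50,98]).round(1),'z',np.percentile(z[m],[2,50,98]).round(1),'y',np.percentile(b[m],[2,98]).round(1))
    for j in np.unique(v[m]): k=m&(v==j);print('  row',j,k.sum(),a[k].mean().round(1),z[k].mean().round(1),c[k].mean(0).round())
for g in('scene','side'):
    pass
```

```text
tab 122 x [15.1 16.6 19.1] z [-27.8 -26.1 -24.3] y [-9.9  8.1]
  row 136 23 15.2 -26.6 [83. 63. 31.]
  row 137 23 15.9 -26.2 [83. 62. 28.]
  row 138 24 16.6 -25.5 [83. 62. 28.]
  row 139 24 17.4 -25.3 [79. 60. 28.]
  row 140 23 18.2 -26.5 [71. 53. 24.]
  row 141 5 19.1 -27.9 [125. 100.  64.]
barends 197 x [-3.5  3.1  7.8] z [-33.7 -25.8 -15.6] y [-20.9  19.4]
  row 110 3 -4.2 -15.8 [86. 68. 37.]
  row 111 5 -3.5 -15.8 [79. 60. 28.]
  row 112 9 -2.8 -16.4 [76. 57. 25.]
  row 113 10 -2.1 -17.1 [74. 55. 24.]
  row 114 11 -1.4 -18.9 [80. 60. 29.]
  row 115 11 -0.6 -19.8 [80. 61. 28.]
  row 116 11 0.1 -20.9 [75. 56. 28.]
  row 117 11 0.8 -22.3 [75. 56. 28.]
  row 118 10 1.6 -22.8 [74. 56. 27.]
  row 119 10 2.3 -24.3 [76. 57. 27.]
  row 120 11 3.1 -25.8 [82. 63. 33.]
  row 121 10 3.8 -26.9 [76. 57. 28.]
  row 122 18 4.7 -30.0 [79. 62. 34.]
  row 123 17 5.4 -30.4 [75. 57. 30.]
  row 124 18 6.2 -31.1 [80. 61. 31.]
  row 125 17 7.0 -31.8 [79. 61. 32.]
  row 126 15 7.8 -32.4 [80. 61. 30.]
```

View pics/scene25f.png

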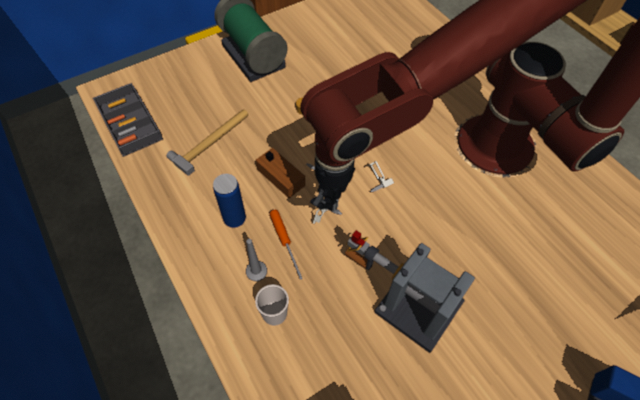

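The tab end measures 18.8 mm in front and 25 mm below the shoulder, against the specified 19 and 26, so the ring is fully over. The gripper is clear and the other objects stand as before. Handing in.

```bash
python3 -c "
from h import *
print(job_done(),state()['time'],state()['contact_force'].round(2))"
```

```text
the job is handed in; nothing more can be done
the job is handed in; nothing more can be done
```

I took the linchpin out of the block and pushed it down through the spindle's cross hole until the shoulder met its stop. I then let go, swung the brass ring over the free end until it stopped underneath, and handed the job in at about 30 s of the 67 s.

**Pin seating:** it went in with about 4 N or less and stopped at the expected height with about 8 N in total. The head top now measures 139 mm above the table, which fits a seated shoulder (140 mm).

**Ring closure:** the tab end measures 18.8 mm in front of the pin's axis and about 25 mm below the shoulder. The specified fully-over position is 19 mm and 26 mm. The force against the stop read about 5.7 N.

**One slip:** my first press on the ring pushed partly toward the mill and slid the spindle 3.8 mm inward, with about 4 N on the tool. That is within its end-play, and after I backed off, the later presses did not move it.

**Bench:** the last scene picture shows nothing knocked over or visibly moved. The gripper was clear of everything when I handed in, and no check failed.

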